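Shift a guide roller in line with the gauge, drawing its ring plunger with a pull hook

ROBOT

A 6-joint arm with a two-finger parallel gripper is mounted at the origin on the work surface. World frame = base frame: x ahead of the robot, y to its left, z up, the work surface at z = 0. Lengths are in mm, angles in rad, forces in N, time in s.
With the tool pointing down it reaches from about 350 to 975 mm from the base axis. Payload 7.1 kg.
Tool frame: the origin (TCP) lies at the very end of the fingers, on their centre line; the grasp point (between the pads) lies 19 mm behind it; z points along the fingers, y is the direction in which the jaws open and shut (so a half turn about z gives the same grasp; the last joint's range is limited). The gripper opens to 88 mm and grips with 3 to 60 N. Pads are 20 mm wide; open, the fingers measure 115 mm over their backs; the gripper's body (75 mm by 178 mm) begins 61 mm behind the grasp point.
Start: joints at [-1.156, 0.423, 1.63, -0, 1.089, -0.019], TCP at [262.716, -567.085, 222.675] pointing down, gripper open.
Joint ranges: [-3, 3], [-0.9, 2.11], [0.09, 2.58], [-1.31, 4.45], [0.11, 2.69], [-2.54, 2.54]. Speed limits (rad/s): [2.39, 2.39, 3.01, 3.14, 3.14, 3.14].

INTERFACE

Orientations are given as a rotation vector (axis times angle).
In Python, from workcell import readout, imaging, close_job gives the robot as it stands.
- The arm moves only by the tool carry_out, never from a script. Its argument "rows" is a list of rows, each a list of 3 entries, a list of its own where there are three numbers: the shift along the tool's x, y, z in m, then the turn, a rotation vector about the tool's x, y, z in rad, then the closure, from 0 (fully open) to 1 (shut). In form: [[[dx, dy, dz], [wx, wy, wz], hand], ...]. A call has 1 to 12 rows; each row shifts and turns the commanded pose from where the row before left it, along the tool's axes as they then stand; what a row does not reach is not made up. A row lasts 1/12 s, in which the tool goes at most 41.7 mm and 7.16 degrees, less where a joint would pass 70% of its speed; a pose out of reach is approached as far as the arm can. A call with a gripper value outside its range is refused whole. The fingers move at their own pace and stop on an object; the grip force is fixed at half the most. Time passes only in rows, so rows that do not move let the fingers close. It gives the time, the measured TCP pose, the force and the opening at its end, in the units of the state.
- readout.get_obs(): the state, without advancing time (a new reading comes with each control period).
- imaging.get_image(name): name is "scene" or "side" or "wrist"; returns the picture (384x512x3 uint8, red, green, blue); there is no depth.
- imaging.camera_params(name): a dict with "fx", "fy", "cx", "cy" (pixels), "rvec" (rotation vector, rad) and "tvec" (3), from world to camera coordinates, as OpenCV has them; the wrist camera has in their place "T_tool_cam" (4x4, takes a point from camera to tool coordinates, whose origin is the TCP and whose axes are the flange's). Camera axes: x right, y down, z forward; pixel columns grow to the right and rows downward; lengths in mm; the calibration is good to about 2 mm. A picture is of the moment at which its call begins: read the wrist's pose just before it. camera_params takes no time and is no camera call.
- close_job(): hands the job in, once; it reports no verdict.
The state is a dict: "t": time; "qpos": joint angles; "qvel": joint speeds; "joint_torque": joint torques, N m; "ee_pos": TCP position; "orientation": TCP orientation; "ft_force": force on the tool from outside, world axes, zero at the start; "moment": the same for the moment, N m; "width": finger opening in mm.
Only numpy, scipy, OpenCV 4.12 (cv2) and the standard library are available. Lean on these libraries where they do the work, as an engineer would, in place of code of your own. Each camera call takes 0.05 s, during which the arm holds its last target.

TASK

Move the white guide roller on the cooling tank's cross bar in line with the black gauge head (not the air wiper): with the pull hook, pass the bend round through the plunger's ring until the point has come right round to your side of the ring, draw the plunger straight back with the shank in line with it, slide the carriage along and let the plunger spring fully home in the hole in line with the gauge. Then turn the hook back out and lay it flat on the bench, clear of the tank. Work the ring, plunger and carriage only with the hook, never with the gripper, and leave the other things where they are.

Things in the scene. Friction and masses are not known exactly. Their poses are not given: they have to be found in the camera images.
- hook: pull hook lying flat on the bench, 0.1 kg. Origin under the handle at the balance point, x along the shank to the bend, z up. Black handle: box from x -55 to +45 mm, 24 wide (y), 28 tall; the steel wire (6 mm thick) lies 14 mm above the underside: straight shank to x = 105, then a nearly closed round bend in the xy plane. See the hook points.
- hook_centre (a point): centre of the hook's bend (x = 125 mm), axes as hook. The bend is 40 mm across on the wire's centre line, 34 mm clear inside. From the shank it runs round the -y side, over the far side and back on the +y side to the point. The mouth, between point and shank on the +y side, is 15 mm clear.
- hook_bight (a point): on the wire at the far side of the bend, 20 mm beyond hook_centre along the hook's x
- hook_tip (a point): the hook's point, 115 deg counterclockwise (seen from above) from the hook's x about hook_centre: 8.5 mm back (-x) and 18 mm to +y of hook_centre
- carriage: aluminium saddle, 40 mm wide, that slides along the tank's level cross bar (about 1 N of friction; locked while the pin is in a hole). It carries a white grooved roller, top 127 mm over the bench, and the spring plunger. Origin at bench level under the bar's axis in the carriage's middle; y along the bar to the left, x away from the robot, square to the bar, z up.
- ring (a point): centre of the upright pull ring on the plunger's front, 71.5 mm in front (-x) of the bar's axis when home, 60 mm over the bench; axes as carriage. It lies in its xz plane (you look through it along y), 30 mm clear inside, wire 5 mm: near wire 17.5 mm to -x, far wire 17.5 mm to +x, where the stem (up to 14 mm thick) and the 18 mm barrel run on along x to the carriage.
- plunger (a joint): how far the plunger is drawn towards the robot (carriage -x), m: 0 = pin home in a hole, 0.009 = its round nose on the bar's face, more = clear, 0.014 = stop. A spring pulls it home, 4 N at 0, 8 N at the stop. The pin has 1 mm of play either way in a hole. The bar has five holes 25 mm apart; it starts in the middle one.
- groove (a point): bottom of the roller's groove at its top, in the middle plane of the carriage; axes as carriage
- bore (a point): front end of the clear tube (8 mm) that sticks out of the bore of the gauge: a black gauge head, 92 mm wide, 120 mm tall, two steel fittings on top, in the tank behind the bar, in line with the leftmost or rightmost hole, 50 mm beside the carriage's start. x away from the robot along the bore, y along the bar. The air wiper, an upright steel ring on a post, stands beside it, at the other end hole.
- screw_a: loose knurled thumbscrew standing on its head, 22 mm wide, 30 mm tall; origin under its middle. Leave alone.
- screw_b: like screw_a, on the right near the robot; origin under its middle. Leave alone.
- screw_c: like screw_a, on the floor of the tank; origin under its middle. Leave alone.
- nut: loose plain steel nut, 24 mm across, 10 mm tall; origin under its middle. Leave alone.
- spare_roller: loose white grooved roller standing on end, 38 mm wide, 36 mm tall; origin under its middle. Leave alone.
- wrench: loose steel wrench, 160 mm long; origin under its middle. Leave alone.
- grease: loose round jar, 56 mm wide, 60 mm tall; origin under its middle. Leave alone.
Things that resemble listed ones, but are neither listed nor needed, are in the scene too. Leave any brown, green or pink look-alike of the hook alone.

How it is judged (in metres and radians):
On the way, in this order (a step that is already met when the one before it is completed fails the run):
1. the hook's bend is through the ring, its point past the ring and round on the robot's side of the ring's near wire, the shank within 20 degrees of the plunger's line (x of hook_bight in the frame of ring between -0.018 and 0.018 m and y of hook_bight in the frame of ring between -0.013 and 0.013 m and z of hook_bight in the frame of ring between -0.013 and 0.013 m and angle between the x axis of hook and the x axis of ring, either way round below 0.35 rad and x of hook_tip in the frame of ring below -0.016 m and y of hook_tip in the frame of ring above 0.008 m), for 0.2 s.
2. the plunger is drawn clear by the hook (9 mm or more, hook in the ring, shank within 20 degrees of its line) with the carriage at least 10 mm out of its first place (x of hook_bight in the frame of ring between -0.018 and 0.018 m and y of hook_bight in the frame of ring between -0.013 and 0.013 m and z of hook_bight in the frame of ring between -0.013 and 0.013 m and angle between the x axis of hook and the x axis of ring, either way round below 0.35 rad and value of joint plunger above 0.0085 m and distance of carriage from where it was at the start of the episode above 0.01 m), for 0.1 s.
3. the plunger is home in the hole in line with the gauge (y of groove in the frame of bore between -0.003 and 0.003 m and value of joint plunger below 0.0015 m), for 0.2 s.
At the end, for the whole second after the job is handed in: The roller's groove is within 3 mm of the gauge's bore line (sideways), the plunger is home (within 1.5 mm), and the hook lies flat and at rest on the bench itself (handle within 5 mm of it, tilted less than 11 degrees, not in the tank), its bend more than 60 mm from the ring (all of step 3 and height (world z) of hook below 0.0045 m and height (world z) of hook_centre below 0.025 m and angle between hook's own z axis and vertical below 0.2 rad and horizontal distance between hook_centre and ring above 0.06 m and linear speed of hook below 0.02 m/s); the robot touches nothing.
It fails at once if the gripper or arm touches the ring, plunger or carriage (over 1 N) (contact force between any of the fingers, the arm and carriage above 1 N).
It fails at once if another thing is moved by more than 30 mm (distance of any of screw_a, screw_b, screw_c, nut, spare_roller, wrench, grease from where it was at the start of the episode above 0.03 m).
It also fails if it takes over 61 s, if anything falls off the work surface, if the arm or the gripper's body presses on something with over 40 N, if the wrist force passes 120 N, or if a joint passes its speed limit or range.

## Working session

There is one attempt and no reset: what is moved stays moved. The work goes in short steps, Python scripts to look and compute and a tool call to move; the robot and the scene stay as the last step left them, time stands still between calls to the robot, and variables do not carry over. Pictures are saved under pics/ and viewed, and the job is handed in when it is done.

Besides the shell and the picture viewer there is one more tool, called after "Emit:" as name(argument=value, ...), one argument or row to a line, values as JSON. carry_out: Moves the arm, as the interface text tells. Its arguments: {"type":"object","properties":{"rows":{"type":"array","items":{"type":"array"}}},"required":["rows"]}

```bash
ls; mkdir -p pics; python3 - <<'E'
from workcell import readout, imaging
import cv2
print(readout.get_obs())
for n in ["scene","side","wrist"]:
    im=imaging.get_image(n); cv2.imwrite(f"pics/{n}0.png",im[:,:,::-1]); print(n,imaging.camera_params(n))
E
```

```text
pics
{'t': 0.0, 'qpos': array([-1.15604554e+00,  4.23805709e-01,  1.63069842e+00,  1.78100100e-06,
        1.08858427e+00, -1.90252131e-02]), 'qvel': array([ 0.00015874, -0.00064182, -0.00128639,  0.0004645 , -0.00080687,
       -0.00179757]), 'joint_torque': array([ 8.07750203e-04, -5.44637740e+01, -2.73663586e+01,  6.43372955e-02,
        2.28319725e-02, -1.43886637e-04]), 'ee_pos': array([ 262.47269146, -566.60180932,  221.92031939]), 'orientation': array([-3.06655870e+00, -6.75727354e-01,  4.59209849e-04]), 'ft_force': array([ 0.10146303,  0.19472157, -1.45244205]), 'moment': array([-0.03917793, -0.02136264, -0.0118094 ]), 'width': 87.64810283282306}
scene {'fx': 377.7755064172694, 'fy': 377.7755064172694, 'cx': 260.2920752707661, 'cy': 187.76885898310516, 'rvec': array([ 1.2105843 ,  2.520152  , -0.75092701]), 'tvec': array([ 297.58469238, -223.87469118, 1305.16484706])}
side {'fx': 446.26671651246863, 'fy': 446.26671651246863, 'cx': 251.36119609962935, 'cy': 189.25209901066216, 'rvec': array([ 0.15056521, -2.73175101,  1.3894768 ]), 'tvec': array([ 452.80395373,  102.54914124, 1236.44815275])}
wrist {'fx': 289.1249900437657, 'fy': 289.1249900437657, 'cx': 256.4597359220772, 'cy': 191.95740634230418, 'T_tool_cam': array([[ 6.34171705e-04, -9.56184369e-01, -2.92764496e-01,
         8.04800023e+01],
       [ 9.99999797e-01,  5.87006285e-04,  2.48955534e-04,
        -8.24198209e-01],
       [-6.61927915e-05, -2.92764594e-01,  9.56184547e-01,
        -1.62689546e+02],
       [ 0.00000000e+00,  0.00000000e+00,  0.00000000e+00,
         1.00000000e+00]])}
```

View pics/scene0.png

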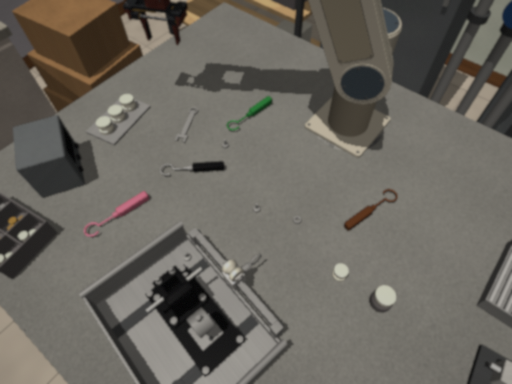

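View pics/side0.png

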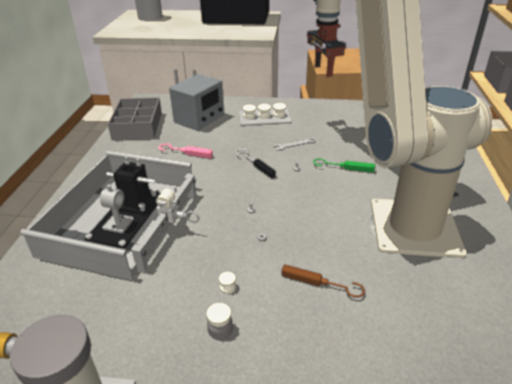

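View pics/wrist0.png

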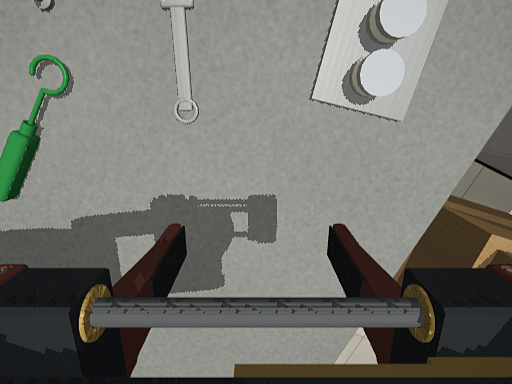

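```bash
cat > h.py <<'E'
import numpy as np, cv2
from scipy.spatial.transform import Rotation as R
from workcell import readout, imaging
def ext(n, pose=None):
    p=imaging.camera_params(n); K=np.array([[p['fx'],0,p['cx']],[0,p['fy'],p['cy']],[0,0,1]])
    if n=='wrist':
        T=np.eye(4);T[:3,:3]=R.from_rotvec(pose[1]).as_matrix();T[:3,3]=pose[0]
        W=np.linalg.inv(T@p['T_tool_cam']); return K,W[:3,:3],W[:3,3]
    return K,R.from_rotvec(p['rvec']).as_matrix(),np.array(p['tvec'])
def ray(n,uv,pose=None):
    K,Rm,t=ext(n,pose); d=Rm.T@np.linalg.inv(K)@np.array([uv[0],uv[1],1.]); o=-Rm.T@t
    return o,d/np.linalg.norm(d)
def plane(n,uv,z,pose=None):
    o,d=ray(n,uv,pose); return o+d*(z-o[2])/d[2]
def tri(*obs):
    A=np.zeros((3,3));b=np.zeros(3)
    for n,uv,*p in obs:
        o,d=ray(n,uv,*p);P=np.eye(3)-np.outer(d,d);A+=P;b+=P@o
    x=np.linalg.solve(A,b)
    res=[round(float(np.linalg.norm((np.eye(3)-np.outer(ray(n,uv,*p)[1],ray(n,uv,*p)[1]))@(x-ray(n,uv,*p)[0]))),2) for n,uv,*p in obs]
    return x,res
def proj(n,X,pose=None):
    K,Rm,t=ext(n,pose); c=K@(Rm@np.asarray(X,float)+t); return c[:2]/c[2]
E
python3 - <<'E'
import cv2
a=cv2.imread('pics/scene0.png');b=cv2.imread('pics/side0.png')
cv2.imwrite('pics/c1.png',cv2.resize(a[215:384,80:300],None,fx=3.5,fy=3.5,interpolation=cv2.INTER_CUBIC))
cv2.imwrite('pics/c2.png',cv2.resize(b[140:280,25:215],None,fx=4,fy=4,interpolation=cv2.INTER_CUBIC))
cv2.imwrite('pics/c3.png',cv2.resize(a[140:190,150:240],None,fx=8,fy=8,interpolation=cv2.INTER_CUBIC))
E
```

```text
(no output)
```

View pics/c1.png

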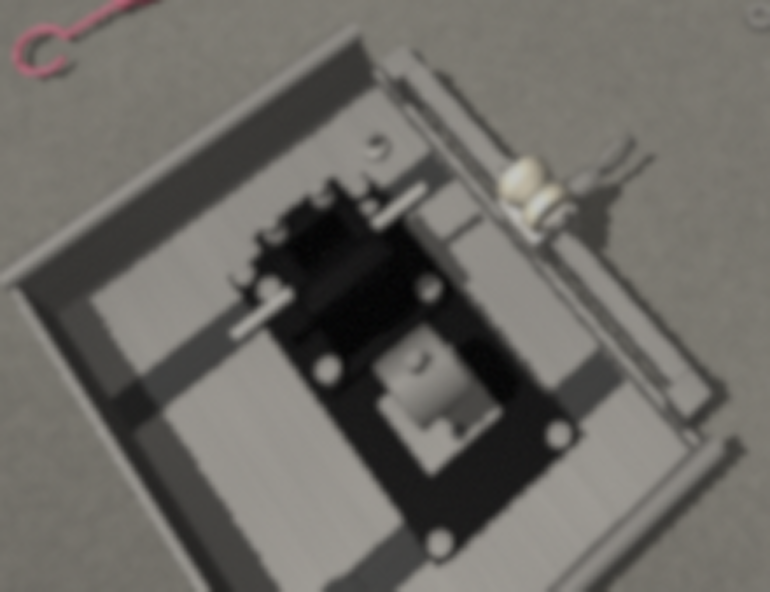

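View pics/c2.png

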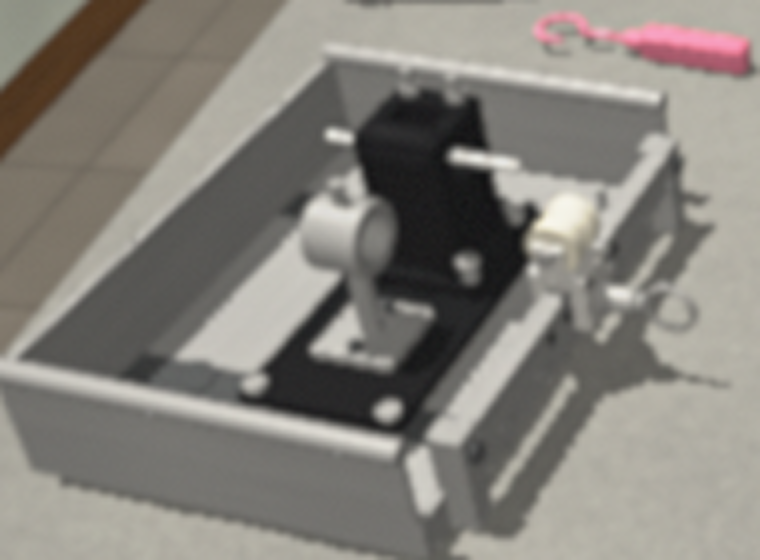

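View pics/c3.png

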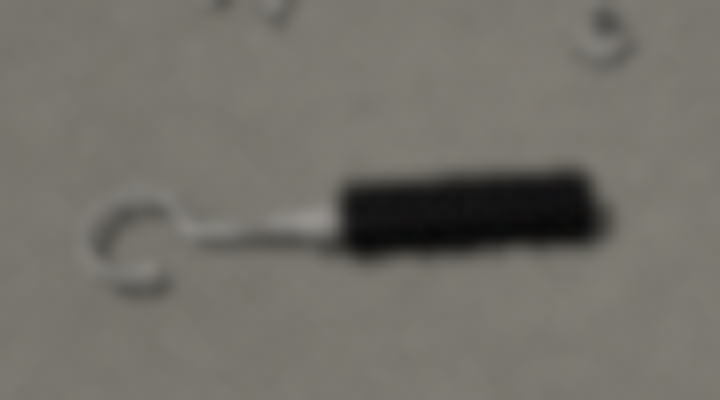

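```bash
python3 - <<'E'
from h import *
np.set_printoptions(precision=1,suppress=True)
c1=lambda u,v:(80+u/3.5,215+v/3.5)
c2=lambda u,v:(25+u/4,140+v/4)
c3=lambda u,v:(150+u/8,140+v/8)
print('handle near end top',plane('scene',c3(590,205),28),plane('scene',c3(345,213),28))
print('bend c',plane('scene',c3(135,240),14),'shank start',plane('scene',c3(335,222),14))
print('roller top', tri(('scene',c1(540,180)),('side',c2(570,215))))
print('ring', tri(('scene',c1(625,160)),('side',c2(675,308))))
print('tube front end', tri(('scene',c1(425,187)),('side',c2(518,163))))
print('tube back end', tri(('scene',c1(235,333)),('side',c2(330,133))))
print('bar front ends', plane('scene',c1(410,55),80),plane('scene',c1(710,395),80))
print('bar side', plane('side',c2(450,435),80),plane('side',c2(655,150),80))
print('baranywhere tri', tri(('scene',c1(400,60)),('side',c2(655,145))), tri(('scene',c1(710,400)),('side',c2(450,430))))
E
```

```text
handle near end top [ 415.6 -193.4   28. ] [ 477.7 -264.8   28. ]
bend c [ 532.2 -328.5   14. ] shank start [ 477.2 -273.7   14. ]
roller top (array([667.9,  75.2, 121.6]), [0.36, 0.36])
ring (array([600.2,  94.2,  61.6]), [2.29, 2.29])
tube front end (array([720.3,  18.1, 120.7]), [0.19, 0.19])
tube back end (array([866.4,  -9.3, 118.7]), [0.68, 0.68])
bar front ends [643.7 -77.6  80. ] [699.4 244.7  80. ]
bar side [700.2 243.9  80. ] [647.6 -63.7  80. ]
baranywhere tri (array([651.2, -82.3,  73.1]), [1.99, 1.99]) (array([700.9, 245.6,  84.1]), [2.18, 2.18])
```

```bash
cat >> h.py <<'E'
def yaw_of(rv):
    m=R.from_rotvec(rv).as_matrix(); return np.degrees(np.arctan2(m[1,0],m[0,0]))
def state():
    o=readout.get_obs(); return o['ee_pos'],o['orientation'],o
def plan(p,yaw,target,tyaw,n,hand,rs=0.001,rw=0.01):
    """tool down; p mm, yaw deg (tool x). prints rows rounded; returns end pose"""
    p=np.array(p,float);rows=[];t0=p.copy();y0=yaw
    for i in range(n):
        s=(i+1)/n; g=t0+(np.array(target)-t0)*s; gy=y0+(tyaw-y0)*s
        c,sn=np.cos(np.radians(yaw)),np.sin(np.radians(yaw))
        d=g-p; l=np.array([c*d[0]+sn*d[1], sn*d[0]-c*d[1], -d[2]])/1000
        l=np.round(np.round(l/rs)*rs,5); w=round(round(-np.radians(gy-yaw)/rw)*rw,4)
        rows.append([[float(x)+0. for x in l],[0,0,float(w)+0.],hand])
        l=l*1000; p=p+np.array([c*l[0]+sn*l[1], sn*l[0]-c*l[1], -l[2]]); yaw-=np.degrees(w)
    for k in range(0,len(rows),12): print(str(rows[k:k+12]).replace(' ',''))
    print('end',p.round(1),round(yaw,2)); return p,yaw
E
python3 - <<'E'
from h import *
p,o,_=state(); print(R.from_rotvec(o).as_matrix().round(3), yaw_of(o))
plan([262.7,-567.1,222.7],yaw_of(o),[450,-235,170],131,18,0)
E
```

```text
[[ 0.907  0.42  -0.   ]
 [ 0.42  -0.907  0.001]
 [ 0.    -0.001 -1.   ]] 24.853401134153476
[[[0.017,-0.012,0.003],[0,0,-0.1],0],[[0.019,-0.011,0.003],[0,0,-0.11],0],[[0.019,-0.008,0.003],[0,0,-0.1],0],[[0.02,-0.007,0.003],[0,0,-0.1],0],[[0.021,-0.004,0.003],[0,0,-0.1],0],[[0.021,-0.003,0.003],[0,0,-0.11],0],[[0.021,0.0,0.002],[0,0,-0.1],0],[[0.021,0.002,0.003],[0,0,-0.1],0],[[0.021,0.004,0.003],[0,0,-0.11],0],[[0.02,0.007,0.003],[0,0,-0.1],0],[[0.02,0.008,0.003],[0,0,-0.1],0],[[0.018,0.01,0.003],[0,0,-0.11],0]]
[[[0.017,0.013,0.003],[0,0,-0.1],0],[[0.016,0.013,0.003],[0,0,-0.1],0],[[0.015,0.016,0.003],[0,0,-0.1],0],[[0.013,0.017,0.003],[0,0,-0.11],0],[[0.011,0.018,0.003],[0,0,-0.1],0],[[0.009,0.019,0.003],[0,0,-0.1],0]]
end [ 450.  -234.9  169.7] 130.85
```

Emit:
carry_out(
  rows=[
    [[0.017,-0.012,0.003],[0,0,-0.1],0],
    [[0.019,-0.011,0.003],[0,0,-0.11],0],
    [[0.019,-0.008,0.003],[0,0,-0.1],0],
    [[0.02,-0.007,0.003],[0,0,-0.1],0],
    [[0.021,-0.004,0.003],[0,0,-0.1],0],
    [[0.021,-0.003,0.003],[0,0,-0.11],0],
    [[0.021,0.0,0.002],[0,0,-0.1],0],
    [[0.021,0.002,0.003],[0,0,-0.1],0],
    [[0.021,0.004,0.003],[0,0,-0.11],0],
    [[0.02,0.007,0.003],[0,0,-0.1],0],
    [[0.02,0.008,0.003],[0,0,-0.1],0],
    [[0.018,0.01,0.003],[0,0,-0.11],0],
  ],
)

```text
t: 1.15
ee_pos: [387.6, -344.7, 187.4]
orientation: [-2.098, -2.338, -0.0]
ft_force: [-0.7, 0.5, -0.3]
width: 88.0
```

Emit:
carry_out(
  rows=[
    [[0.017,0.013,0.003],[0,0,-0.1],0],
    [[0.016,0.013,0.003],[0,0,-0.1],0],
    [[0.015,0.016,0.003],[0,0,-0.1],0],
    [[0.013,0.017,0.003],[0,0,-0.11],0],
    [[0.011,0.018,0.003],[0,0,-0.1],0],
    [[0.009,0.019,0.003],[0,0,-0.1],0],
    [[0,0,0],[0,0,0],0],
    [[0,0,0],[0,0,0],0],
  ],
)

```text
t: 1.82
ee_pos: [450.1, -234.3, 169.5]
orientation: [-1.306, -2.857, 0.0]
ft_force: [-0.4, 0.2, 0.0]
width: 87.8
```

```bash
python3 - <<'E'
from h import *
p,o,s=state(); print(p,o,yaw_of(o),s['t'],s['qpos'])
im=imaging.get_image('wrist'); cv2.imwrite('pics/w1.png',im[:,:,::-1]); np.savez('w1.npz',p=p,o=o)
E
```

```text
[ 450.07687787 -234.29625741  169.46597159] [-1.30607588e+00 -2.85654979e+00  2.32550191e-04] 130.8582013076013 1.8167 [-5.03303757e-01  3.26763509e-01  1.92840110e+00 -2.49956657e-04
  8.87035041e-01 -1.21625604e+00]
```

View pics/w1.png

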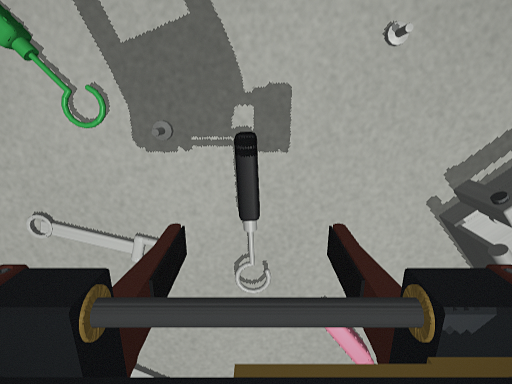

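```bash
python3 - <<'E'
from h import *
np.set_printoptions(precision=1,suppress=True)
im=cv2.imread('pics/w1.png').astype(int); z=np.load('w1.npz'); P=(z['p'],z['o'])
m=((im.max(2)<45)).astype(np.uint8); m[:125]=0;m[225:]=0;m[:,:228]=0;m[:,266:]=0
for r in range(128,228,8):
    xs=np.where(m[r])[0]; print(r, xs.min() if len(xs) else None, xs.max() if len(xs) else None)
cv2.imwrite('pics/w1c.png',cv2.resize(cv2.imread('pics/w1.png')[120:300,200:300],None,fx=3.3,fy=3.3,interpolation=cv2.INTER_CUBIC))
print('origin per scene proj', proj('wrist',[451.6,-235,14],P))
E
```

```text
128 None None
136 235 255
144 234 256
152 235 256
160 236 256
168 236 257
176 237 257
184 237 257
192 238 258
200 238 258
208 238 258
216 240 258
224 None None
origin per scene proj [257.  179.9]
```

View pics/w1c.png

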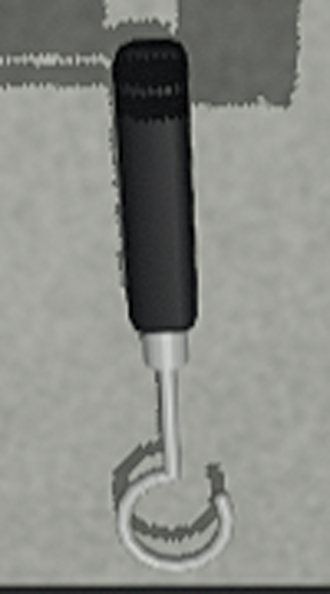

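```bash
python3 - <<'E'
from h import *
np.set_printoptions(precision=1,suppress=True)
z=np.load('w1.npz'); P=(z['p'],z['o'])
c=lambda u,v:(200+u/3.3,120+v/3.3)
C=plane('wrist',c(175.5,516),14,P); S=plane('wrist',c(163,372),14,P); 
B=plane('wrist',c(175.5,560),14,P)
E1=plane('wrist',c(150,46),28,P); E2=plane('wrist',c(166,328),28,P)
print('C',C,'S',S,'bight',B,'E1',E1,'E2',E2)
print('len',np.linalg.norm((E1-E2)[:2]), 'E1-C',np.linalg.norm((E1-C)[:2]),'E2-C',np.linalg.norm((E2-C)[:2]))
for a,b in((E1,E2),(E1,C),(E2,C),(S,C)):
    d=b-a; print(np.degrees(np.arctan2(d[1],d[0])))
d=(C-E1)[:2];d/=np.linalg.norm(d)
print('origin',C[:2]-125*d, E1[:2]+55*d,E2[:2]-45*d)
E
```

```text
C [ 530.4 -333.3   14. ] S [ 487.7 -290.6   14. ] bight [ 543.2 -348.2   14. ] E1 [ 407.9 -203.    28. ] E2 [ 473.7 -272.2   28. ]
len 95.49977168941523 E1-C 178.84323375016987 E2-C 83.34693283545063
-46.44534923973711
-46.77881735944996
-47.160909230970965
-44.97056697613263
origin [ 444.8 -242.2] [ 445.6 -243. ] [ 442.9 -239.4]
```

```bash
python3 - <<'E'
from h import *
p,y=plan([450,-234.9,169.7],130.85,[445,-241.8,40],133.2,4,0)
plan(p,y,[445,-241.8,5],133.2,2,0)
E
```

```text
[[[0.0,-0.002,0.032],[0,0,-0.01],0],[[-0.001,-0.002,0.033],[0,0,-0.01],0],[[0.0,-0.002,0.032],[0,0,-0.01],0],[[-0.001,-0.002,0.033],[0,0,-0.01],0]]
end [ 445.4 -241.7   39.7] 133.14
[[[0.0,0.0,0.017],[0,0,0.0],0],[[0.0,0.0,0.018],[0,0,0.0],0]]
end [ 445.4 -241.7    4.7] 133.14
```

Emit:
carry_out(
  rows=[
    [[0,-0.002,0.032],[0,0,-0.01],0],
    [[-0.001,-0.002,0.033],[0,0,-0.01],0],
    [[0,-0.002,0.032],[0,0,-0.01],0],
    [[-0.001,-0.002,0.033],[0,0,-0.01],0],
    [[0,0,0.017],[0,0,0],0],
    [[0,0,0.018],[0,0,0],0],
    [[0,0,0],[0,0,0],0.5],
    [[0,0,0],[0,0,0],1],
    [[0,0,0],[0,0,0],1],
    [[0,0,0],[0,0,0],1],
    [[0,0,0],[0,0,0],1],
    [[0,0,0],[0,0,0],1],
  ],
)

```text
t: 2.87
ee_pos: [446.0, -242.1, 5.7]
orientation: [1.249, 2.881, -0.0]
ft_force: [-0.2, -0.6, 0.4]
width: 51.3
```

Emit:
carry_out(
  rows=[
    [[0,0,0],[0,0,0],1],
    [[0,0,0],[0,0,0],1],
    [[0,0,0],[0,0,0],1],
    [[0,0,0],[0,0,0],1],
    [[0,0,0],[0,0,0],1],
    [[0,0,0],[0,0,0],1],
  ],
)

```text
t: 3.37
ee_pos: [445.4, -241.7, 4.8]
orientation: [-1.249, -2.883, -0.0]
ft_force: [0.7, -0.0, 2.4]
width: 23.2
```

```bash
python3 - <<'E'
from h import *
p,y=plan([445.4,-241.7,4.7],133.14,[445.4,-241.7,60],133.14,3,1)
plan(p,y,[490,45,150],113,12,1)
E
```

```text
[[[0.0,0.0,-0.018],[0,0,0.0],1],[[0.0,0.0,-0.019],[0,0,0.0],1],[[0.0,0.0,-0.018],[0,0,0.0],1]]
end [ 445.4 -241.7   59.7] 133.14
[[[0.015,0.019,-0.008],[0,0,0.03],1],[[0.015,0.019,-0.007],[0,0,0.03],1],[[0.016,0.018,-0.008],[0,0,0.03],1],[[0.017,0.017,-0.007],[0,0,0.03],1],[[0.017,0.018,-0.008],[0,0,0.03],1],[[0.018,0.016,-0.007],[0,0,0.03],1],[[0.018,0.016,-0.008],[0,0,0.03],1],[[0.018,0.016,-0.007],[0,0,0.02],1],[[0.019,0.015,-0.008],[0,0,0.03],1],[[0.019,0.014,-0.007],[0,0,0.03],1],[[0.02,0.014,-0.008],[0,0,0.03],1],[[0.02,0.014,-0.007],[0,0,0.03],1]]
end [490.2  44.9 149.7] 113.09
```

Emit:
carry_out(
  rows=[
    [[0,0,-0.018],[0,0,0],1],
    [[0,0,-0.019],[0,0,0],1],
    [[0,0,-0.018],[0,0,0],1],
  ],
)

```text
t: 3.62
ee_pos: [444.9, -241.4, 59.9]
orientation: [-1.249, -2.881, -0.0]
ft_force: [0.2, 0.0, -1.4]
width: 23.7
```

Emit:
carry_out(
  rows=[
    [[0.015,0.019,-0.008],[0,0,0.03],1],
    [[0.015,0.019,-0.007],[0,0,0.03],1],
    [[0.016,0.018,-0.008],[0,0,0.03],1],
    [[0.017,0.017,-0.007],[0,0,0.03],1],
    [[0.017,0.018,-0.008],[0,0,0.03],1],
    [[0.018,0.016,-0.007],[0,0,0.03],1],
    [[0.018,0.016,-0.008],[0,0,0.03],1],
    [[0.018,0.016,-0.007],[0,0,0.02],1],
    [[0.019,0.015,-0.008],[0,0,0.03],1],
    [[0.019,0.014,-0.007],[0,0,0.03],1],
    [[0.02,0.014,-0.008],[0,0,0.03],1],
    [[0.02,0.014,-0.007],[0,0,0.03],1],
  ],
)

```text
t: 4.62
ee_pos: [489.8, 46.2, 149.9]
orientation: [-1.734, -2.62, 0.0]
ft_force: [-1.1, -0.3, -1.8]
width: 23.8
```

Emit:
carry_out(
  rows=[
    [[0,0,0],[0,0,0],1],
    [[0,0,0],[0,0,0],1],
  ],
)

```text
t: 4.78
ee_pos: [490.2, 45.8, 149.8]
orientation: [1.728, 2.623, 0.0]
ft_force: [0.1, -0.0, -1.2]
width: 24.0
```

```bash
python3 - <<'E'
from h import *
p,o,s=state(); print(p,o,yaw_of(o),s['t'],s['width'],s['qpos'])
np.savez('w2.npz',p=p,o=o)
for n in('wrist','side','scene'): cv2.imwrite(f'pics/{n}2.png',imaging.get_image(n)[:,:,::-1])
E
```

```text
[490.23259788  45.77067979 149.79890448] [1.72774420e+00 2.62323373e+00 3.43060197e-04] 113.2596829721535 4.7833 23.97114843420351 [ 6.90058243e-02  3.37361327e-01  1.97383543e+00 -1.76460887e-04
  8.29864879e-01 -3.36833223e-01]
```

View pics/wrist2.png

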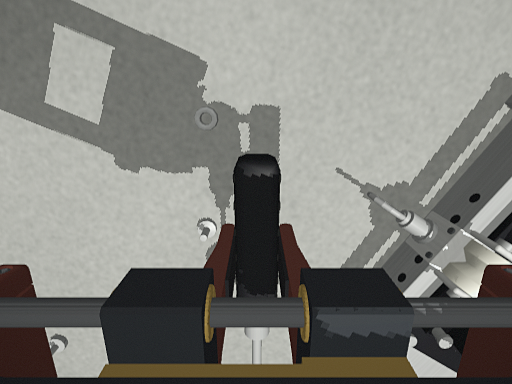

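View pics/side2.png

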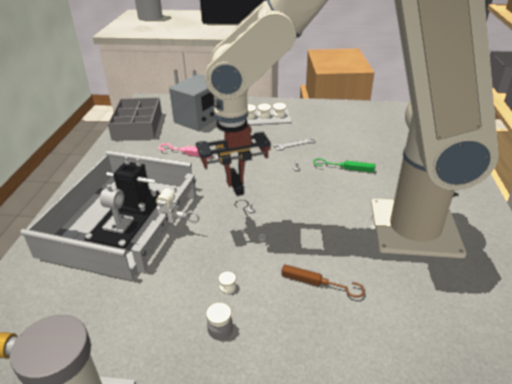

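View pics/scene2.png

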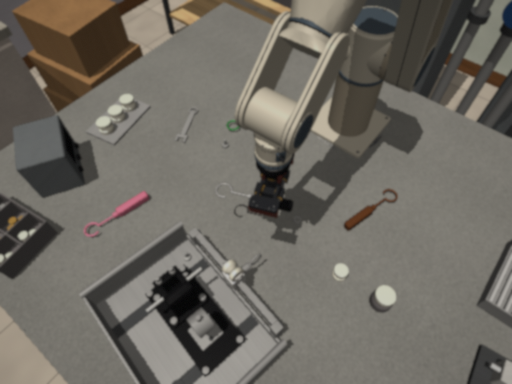

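```bash
python3 - <<'E'
import cv2
a=cv2.imread('pics/wrist2.png')
cv2.imwrite('pics/w2c.png',cv2.resize(a[140:340,312:512],None,fx=3,fy=3,interpolation=cv2.INTER_CUBIC))
b=cv2.imread('pics/side2.png');c=cv2.imread('pics/scene2.png')
cv2.imwrite('pics/h2c.png',cv2.hconcat([cv2.resize(b[170:230,215:275],None,fx=6,fy=6,interpolation=cv2.INTER_CUBIC),cv2.resize(c[170:230,205:265],None,fx=6,fy=6,interpolation=cv2.INTER_CUBIC)]))
E
```

```text
(no output)
```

View pics/w2c.png

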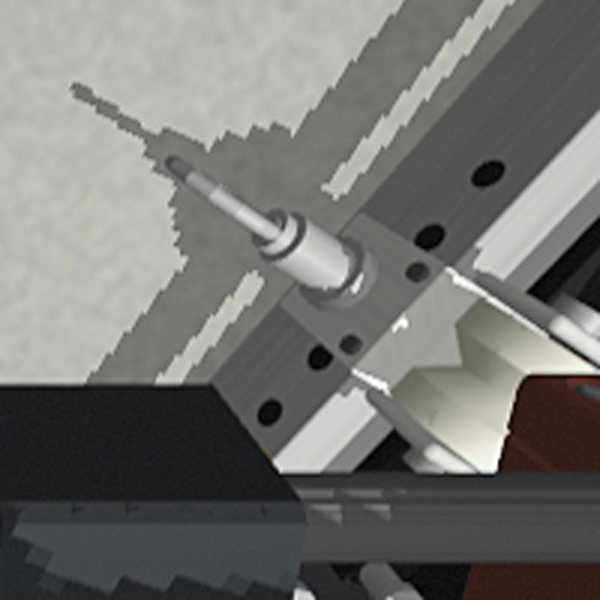

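View pics/h2c.png

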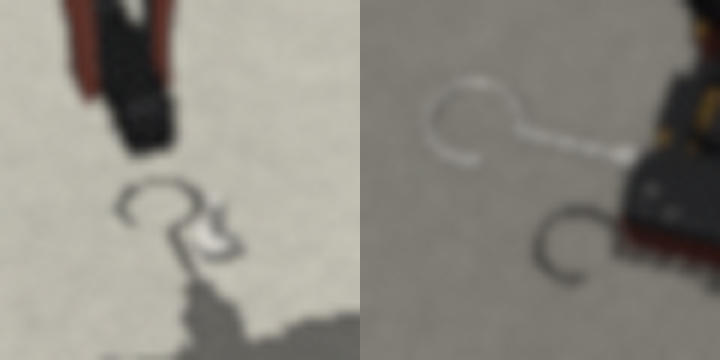

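```bash
python3 - <<'E'
from h import *
np.set_printoptions(precision=1,suppress=True)
z=np.load('w2.npz'); P=(z['p'],z['o'])
c=lambda u,v:(312+u/3,140+v/3)
H=[plane('wrist',c(*q),60,P) for q in((488,173),(430,237),(320,357),(270,412))]
for h in H: print(h)
for i in range(3): print(np.linalg.norm(H[i+1]-H[i]))
d=H[0]-H[3]; print('bar yaw',np.degrees(np.arctan2(-d[0],d[1])))
for q in((170,161),(188,175),(262,228),(275,237),(345,283)):
    print(q,plane('wrist',c(*q),60,P))
print('hookC exp side',proj('side',[490.2+125*np.cos(np.radians(-66.8)),45.5+125*np.sin(np.radians(-66.8)),160],P), 'scene', proj('scene',[490.2+125*np.cos(np.radians(-66.8)),45.5+125*np.sin(np.radians(-66.8)),159]))
print(plane('scene',(224.2,190.3),159))
E
```

```text
[674.9 123.8  60. ]
[670.9  99.   60. ]
[662.3  49.2  60. ]
[658.3  24.9  60. ]
25.070569746636608
50.5168099558874
24.65065531229354
bar yaw -9.561430565114703
(170, 161) [583.5  88.6  60. ]
(188, 175) [590.8  86.8  60. ]
(262, 228) [620.9  80.8  60. ]
(275, 237) [626.2  79.8  60. ]
(345, 283) [655.1  75.1  60. ]
hookC exp side [223.8 154.9] scene [223.5 189.9]
[539.2 -67.3 159. ]
```

```bash
python3 - <<'E'
from h import *
print('grease',plane('scene',(384,293),60)[:2],'spare',plane('scene',(341,268),36)[:2])
Y=-9.56; r=np.radians(Y); e=np.array([np.cos(r),np.sin(r)]); f=np.array([-e[1],e[0]])
Rc=np.array([603.3,85.0]); N=Rc-17.5*e
def tcp(C,psi): return C-124.7*np.array([np.cos(np.radians(psi)),np.sin(np.radians(psi))])
print('N',N)
a=tcp(N-55*f,Y-57);b=tcp(N-30*f,Y-57);c=tcp(N,Y-57);d=tcp(N,Y);print(a,b,c,d)
p,y=plan([490.2,45.2,149.7],113.1,[*a,90],180+Y-57,6,1)
p,y=plan(p,y,[*a,50.8],180+Y-57,3,1)
E
```

```text
grease [475.80865927 385.97977586] spare [476.13977677 268.52631002]
N [586.04303609  87.90640614]
[527.30438991 148.07963328] [531.45639869 172.73243887] [536.43880922 202.31580557] [463.07484184 108.61662592]
[[[0.013,0.012,0.01],[0,0,0.0],1],[[0.014,0.013,0.01],[0,0,0.0],1],[[0.013,0.012,0.01],[0,0,0.0],1],[[0.013,0.013,0.01],[0,0,0.0],1],[[0.014,0.012,0.01],[0,0,0.0],1],[[0.013,0.012,0.01],[0,0,-0.01],1]]
end [526.9 147.8  89.7] 113.67
[[[0.0,0.0,0.013],[0,0,0.0],1],[[0.0,0.0,0.013],[0,0,0.0],1],[[0.0,0.0,0.013],[0,0,0.0],1]]
end [526.9 147.8  50.7] 113.67
```

Emit:
carry_out(
  rows=[
    [[0.013,0.012,0.01],[0,0,0],1],
    [[0.014,0.013,0.01],[0,0,0],1],
    [[0.013,0.012,0.01],[0,0,0],1],
    [[0.013,0.013,0.01],[0,0,0],1],
    [[0.014,0.012,0.01],[0,0,0],1],
    [[0.013,0.012,0.01],[0,0,-0.01],1],
    [[0,0,0.013],[0,0,0],1],
    [[0,0,0.013],[0,0,0],1],
    [[0,0,0.013],[0,0,0],1],
    [[0,0,0],[0,0,0],1],
    [[0,0,0],[0,0,0],1],
  ],
)

```text
t: 5.85
ee_pos: [526.1, 146.4, 49.8]
orientation: [-1.719, -2.627, 0.003]
ft_force: [-0.9, -1.0, -0.4]
width: 23.3
```

```bash
python3 - <<'E'
from h import *
p,o,s=state(); print(p,o,yaw_of(o),s['t'],s['width'],s['ft_force'])
np.savez('w3.npz',p=p,o=o)
for n in('wrist','side','scene'): cv2.imwrite(f'pics/{n}3.png',imaging.get_image(n)[:,:,::-1])
b=cv2.imread('pics/side3.png');c=cv2.imread('pics/scene3.png')
cv2.imwrite('pics/h3c.png',cv2.hconcat([cv2.resize(b[170:230,165:245],None,fx=5,fy=5,interpolation=cv2.INTER_CUBIC),cv2.resize(c[220:280,210:290],None,fx=5,fy=5,interpolation=cv2.INTER_CUBIC)]))
psi=np.radians(yaw_of(o)-180); C=p+np.array([124.7*np.cos(psi),124.7*np.sin(psi),9.2]); print('C',C,proj('side',C),proj('scene',C))
E
```

```text
[526.08194965 146.41504064  49.84568553] [-1.71934965 -2.62738242  0.00292704] 113.59879144770996 5.85 23.345450803449413 [-0.88702575 -0.95165523 -0.41018508]
C [576.00306366  32.14355524  59.04568553] [206.70612562 204.52734925] [246.09153613 239.63695789]
```

View pics/h3c.png

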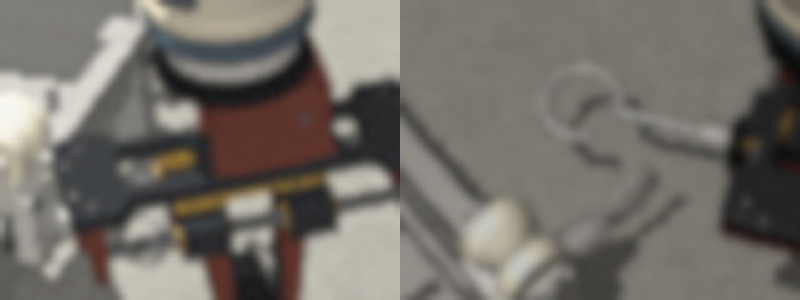

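View pics/wrist3.png

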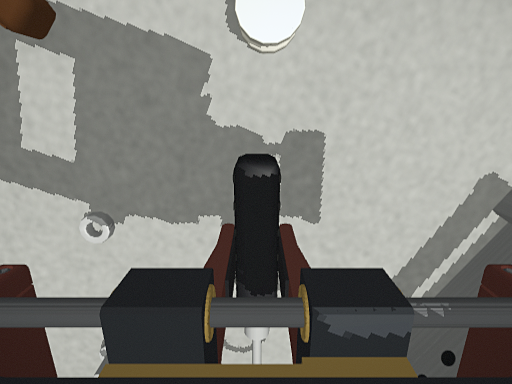

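```bash
python3 - <<'E'
from h import *
c=cv2.imread('pics/scene3.png')
v=cv2.resize(c[225:275,225:285],None,fx=12,fy=12,interpolation=cv2.INTER_CUBIC)
v=cv2.convertScaleAbs(v,alpha=1.8,beta=-80)
z=np.load('w3.npz');p=np.array([526.9,147.8,50.7])
def mark(X,col):
    u=proj('scene',X); q=((u+0.5-np.array([225,225]))*12).astype(int); cv2.circle(v,tuple(int(a) for a in q),4,col,-1); print(u)
psi=np.radians(-66.33);x=np.array([np.cos(psi),np.sin(psi)]);yv=np.array([-x[1],x[0]])
C=p[:2]+124.7*x
for a in range(-180,116,15):
    t=np.radians(a); mark([*(C+20*(np.cos(t)*x+np.sin(t)*yv)),59.9],(0,0,255))
e=np.array([.9861,-.1661]);Rc=np.array([603.3,85.0])
for a in range(0,360,20):
    t=np.radians(a); mark([*(Rc+17.5*np.cos(t)*e),60+17.5*np.sin(t)],(0,255,0))
cv2.imwrite('pics/s3m.png',v)
E
```

```text
[253.56376746 241.86359679]
[253.84206099 240.06895195]
[253.60409861 238.28443661]
[252.8702372  236.63058084]
[251.69351243 235.21729537]
[250.15524031 234.13714009]
[248.35920047 233.46001167]
[246.42485628 233.22935163]
[244.47998941 233.45988687]
[242.65304895 234.13688217]
[241.06546779 235.21689256]
[239.82419816 236.63002629]
[239.01476461 238.28373779]
[238.69521072 240.06813831]
[238.89139811 241.86272279]
[239.59416185 243.54426399]
[240.75879883 244.99543455]
[242.30723349 246.11352414]
[244.13296479 246.81847081]
[246.10857359 247.05937748]
[249.91270444 263.11114477]
[250.1706292  261.95172503]
[251.03093769 260.39803977]
[252.39139475 258.6416439 ]
[254.0824288  256.90357294]
[255.89019371 255.40325961]
[257.58715092 254.32732572]
[258.96407269 253.80439399]
[259.85735613 253.89023989]
[260.16743588 254.56463126]
[259.86685766 255.73841533]
[258.99898646 257.26780346]
[257.66960473 258.97260328]
[256.03374365 260.65592622]
[254.2794247  262.12396471]
[252.60917541 263.20519689]
[251.21973412 263.7685123 ]
[250.28056743 263.73923836]
```

View pics/s3m.png

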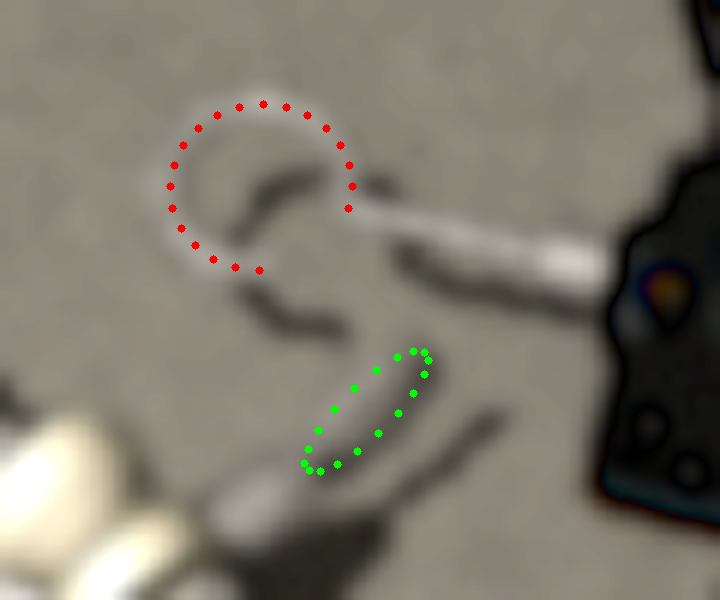

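```bash
python3 - <<'E'
from h import *
p,y=plan([526.9,147.8,50.7],113.67,[532.2,177.5,50.7],113.44,4,1)
p,y=plan(p,y,[536.4,202.3,50.7],113.44,4,1)
E
```

```text
[[[0.006,0.004,0.0],[0,0,0.0],1],[[0.007,0.004,0.0],[0,0,0.0],1],[[0.006,0.005,0.0],[0,0,0.0],1],[[0.006,0.004,0.0],[0,0,0.0],1]]
end [532.4 177.5  50.7] 113.67
[[[0.005,0.003,0.0],[0,0,0.0],1],[[0.006,0.004,0.0],[0,0,0.0],1],[[0.005,0.003,0.0],[0,0,0.0],1],[[0.005,0.004,0.0],[0,0,0.0],1]]
end [536.8 202.4  50.7] 113.67
```

Emit:
carry_out(
  rows=[
    [[0.006,0.004,0],[0,0,0],1],
    [[0.007,0.004,0],[0,0,0],1],
    [[0.006,0.005,0],[0,0,0],1],
    [[0.006,0.004,0],[0,0,0],1],
  ],
)

```text
t: 6.33
ee_pos: [533.0, 178.5, 51.1]
orientation: [1.718, 2.63, 0.001]
ft_force: [0.5, 0.4, -0.9]
width: 23.9
```

Emit:
carry_out(
  rows=[
    [[0.005,0.003,0],[0,0,0],1],
    [[0.006,0.004,0],[0,0,0],1],
    [[0.005,0.003,0],[0,0,0],1],
    [[0.005,0.004,0],[0,0,0],1],
  ],
)

```text
t: 6.67
ee_pos: [536.6, 202.9, 50.6]
orientation: [-1.718, -2.63, 0.0]
ft_force: [0.3, -0.2, -1.4]
width: 23.4
```

Emit:
carry_out(
  rows=[
    [[0,0,0],[0,0,0],1],
  ],
)

```text
t: 6.75
ee_pos: [537.2, 203.4, 50.8]
orientation: [1.717, 2.63, 0.001]
ft_force: [-0.2, -0.6, -0.5]
width: 23.9
```

```bash
cat > mk.py <<'E'
from h import *
import sys
def overlay(tag,p,psi_deg,dr=0,slide=0,n='scene',box=(225,285,225,275),k=12,L=124.7):
    c=imaging.get_image(n)[:,:,::-1].copy(); cv2.imwrite(f'pics/{n}{tag}.png',c)
    x0,x1,y0,y1=box
    raw=cv2.convertScaleAbs(cv2.resize(c[y0:y1,x0:x1],None,fx=k,fy=k,interpolation=cv2.INTER_CUBIC),alpha=1.6,beta=-60); v=raw
    def mark(X,col):
        u=proj(n,X); q=((u+0.5-np.array([x0,y0]))*k).astype(int); cv2.circle(v,tuple(int(a) for a in q),2,col,-1)
    psi=np.radians(psi_deg);x=np.array([np.cos(psi),np.sin(psi)]);yv=np.array([-x[1],x[0]])
    C=np.array(p[:2])+L*x
    for a in range(-180,116,15):
        t=np.radians(a); mark([*(C+20*(np.cos(t)*x+np.sin(t)*yv)),p[2]+9.2],(0,0,255))
    e=np.array([.9861,-.1661]);f=np.array([.1661,.9861]);Rc=np.array([603.3,85.0])-dr*e+slide*f
    for a in range(0,360,20):
        t=np.radians(a); mark([*(Rc+17.5*np.cos(t)*e),60+17.5*np.sin(t)],(0,255,0))
    cv2.imwrite(f'pics/m{n}{tag}.png',v)
    N=Rc-17.5*e; B=C+20*x; T=C-8.5*x+18*yv
    for nm,X in(('C',C),('bight',B),('tip',T)): print(nm,'ring x,y',round((X-Rc)@e,1),round((X-Rc)@f,1))
E
python3 - <<'E'
from mk import *
p,o,s=state(); print(p,yaw_of(o),s['t'],s['width'],s['ft_force'])
overlay('4',[536.8,202.4,50.7],-66.33)
E
```

```text
[537.22399347 203.40637074  50.75347659] 113.71415930459251 6.75 23.863651228763132 [-0.23519801 -0.60380386 -0.50337673]
C ring x,y -16.7 0.4
bight ring x,y -5.8 -16.3
tip ring x,y -6.3 17.4
```

View pics/mscene4.png

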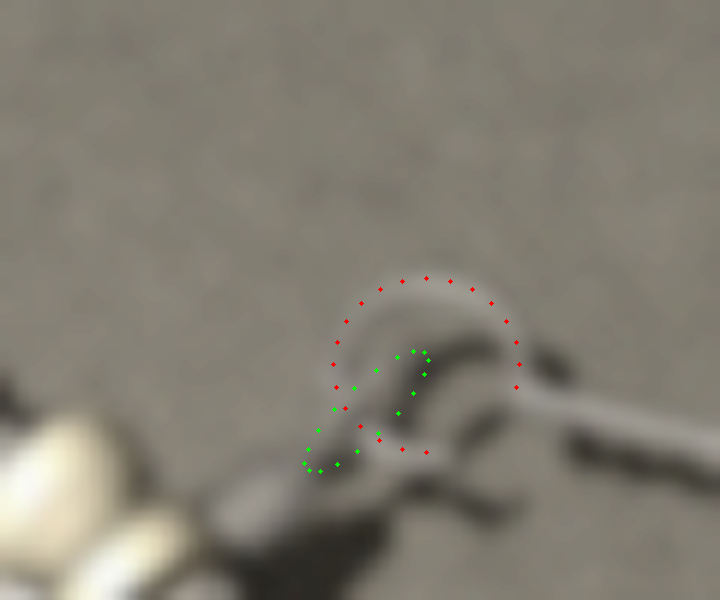

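Emit:
carry_out(
  rows=[
    [[-0.0006,-0.0125,0],[0,0,-0.1],1],
    [[-0.0006,-0.0125,0],[0,0,-0.1],1],
    [[-0.0006,-0.0125,0],[0,0,-0.1],1],
    [[-0.0006,-0.0125,0],[0,0,-0.1],1],
    [[-0.0006,-0.0125,0],[0,0,-0.1],1],
  ],
)

```text
t: 7.22
ee_pos: [487.1, 163.5, 50.6]
orientation: [-1.007, -2.975, 0.0]
ft_force: [0.4, 0.6, -0.7]
width: 23.9
```

Emit:
carry_out(
  rows=[
    [[-0.0006,-0.0125,0],[0,0,-0.1],1],
    [[-0.0006,-0.0125,0],[0,0,-0.1],1],
    [[-0.0006,-0.0125,0],[0,0,-0.1],1],
    [[-0.0006,-0.0125,0],[0,0,-0.1],1],
    [[-0.0006,-0.0125,0],[0,0,-0.1],1],
    [[0,0,0],[0,0,0],1],
    [[0,0,0],[0,0,0],1],
  ],
)

```text
t: 7.8
ee_pos: [463.2, 106.9, 50.7]
orientation: [-0.255, -3.131, -0.0]
ft_force: [-0.6, -0.9, -0.5]
width: 23.9
```

```bash
python3 - <<'E'
from mk import *
p=np.array([536.8,202.4]);y=113.67
for i in range(10):
    c,s=np.cos(np.radians(y)),np.sin(np.radians(y)); p=p+np.array([c*-.6+s*-12.5, s*-.6-c*-12.5]); y+=np.degrees(.1)
print('cmd',p,y)
q,o,s=state(); print(q,yaw_of(o),s['t'],s['width'],s['ft_force'],s['qpos'])
overlay('5',[*p,50.7],y-180)
overlay('5',[*p,50.7],y-180,n='side',box=(150,240,165,230),k=8)
E
```

```text
cmd [463.22591374 107.54479517] 170.9657795130824
[463.17607615 106.88890613  50.74916783] 170.6922873051181 7.8 23.8788539508591 [-0.55748937 -0.93654105 -0.54757246] [ 2.01717615e-01  5.00142574e-01  2.05190782e+00  1.34582600e-04
  5.89581728e-01 -1.20674034e+00]
C ring x,y -17.2 0.1
bight ring x,y 2.8 0.3
tip ring x,y -25.8 18.0
C ring x,y -17.2 0.1
bight ring x,y 2.8 0.3
tip ring x,y -25.8 18.0
```

View pics/mscene5.png

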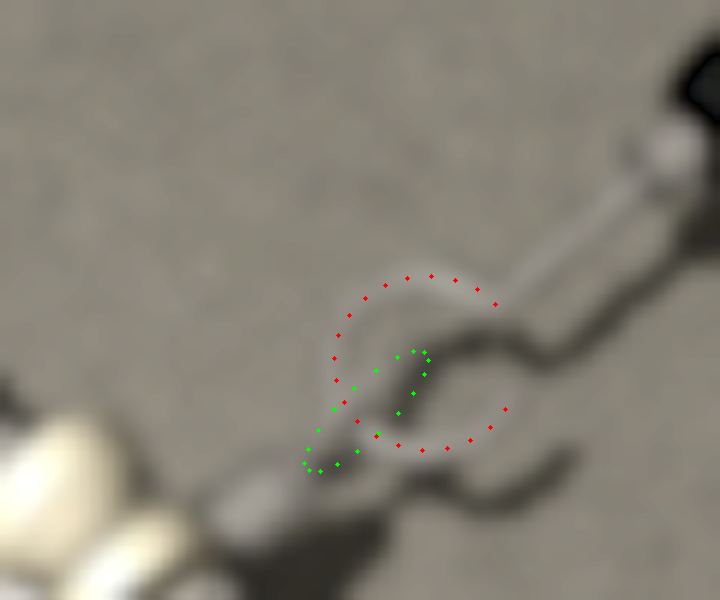

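View pics/mside5.png

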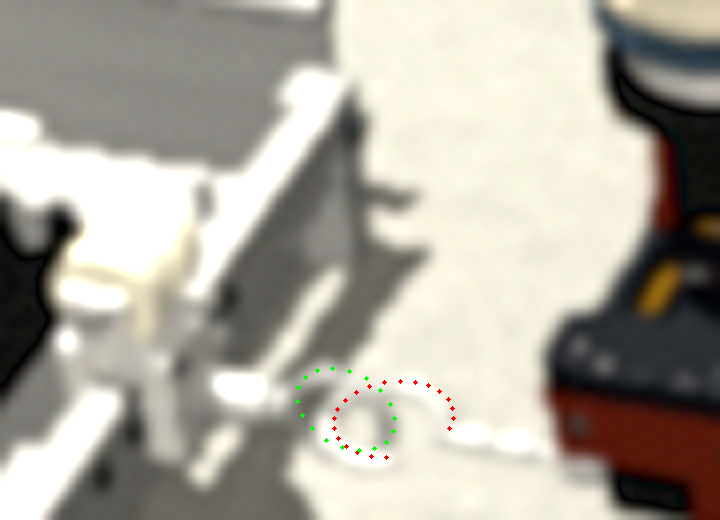

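Emit:
carry_out(
  rows=[
    [[0.005,0,0],[0,0,0],1],
    [[0.005,0,0],[0,0,0],1],
    [[0.004,0,0],[0,0,0],1],
    [[0.003,0,0],[0,0,0],1],
    [[0,0,0],[0,0,0],1],
  ],
)

```text
t: 8.32
ee_pos: [446.6, 110.3, 50.8]
orientation: [0.247, 3.13, 0.0]
ft_force: [3.6, -0.9, -2.5]
width: 24.1
```

Emit:
carry_out(
  rows=[
    [[0.002,0,0],[0,0,0],1],
    [[0.002,0,0],[0,0,0],1],
    [[0.001,0,0],[0,0,0],1],
    [[0,0,0],[0,0,0],1],
  ],
)

```text
t: 8.65
ee_pos: [442.4, 110.9, 50.9]
orientation: [0.247, 3.13, 0.001]
ft_force: [5.2, -0.5, -2.8]
width: 23.8
```

Emit:
carry_out(
  rows=[
    [[0.002,0,0],[0,0,0],1],
    [[0.001,0,0],[0,0,0],1],
    [[0,0,0],[0,0,0],1],
  ],
)

```text
t: 8.9
ee_pos: [439.7, 111.4, 50.9]
orientation: [0.248, 3.129, 0.001]
ft_force: [5.5, -1.2, -4.0]
width: 23.7
```

```bash
python3 - <<'E'
from mk import *
q,o,s=state(); print(q,yaw_of(o),s['t'],s['width'],s['ft_force'],s['moment'])
y=170.97;p=np.array([463.2,107.5])+25*np.array([np.cos(np.radians(y)),np.sin(np.radians(y))])
overlay('6',[*p,50.7],y-180,dr=10)
overlay('6',[*p,50.7],y-180,dr=10,n='side',box=(150,240,165,230),k=8)
v=cv2.imread('pics/side6.png'); cv2.imwrite('pics/s6r.png',cv2.resize(v[165:230,150:240],None,fx=8,fy=8,interpolation=cv2.INTER_CUBIC))
E
```

```text
[439.69014248 111.42514642  50.90926656] 170.95587557013388 8.9 23.66977817899477 [ 5.50677639 -1.20238461 -4.034697  ] [-0.05849554 -0.76078439  0.0302931 ]
C ring x,y -32.2 -0.2
bight ring x,y -12.2 0.0
tip ring x,y -40.9 17.8
C ring x,y -32.2 -0.2
bight ring x,y -12.2 0.0
tip ring x,y -40.9 17.8
```

View pics/mscene6.png

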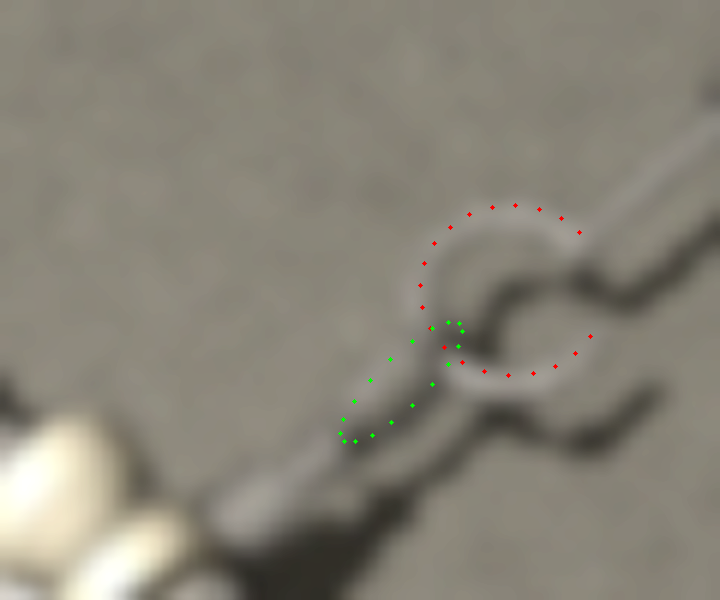

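View pics/mside6.png

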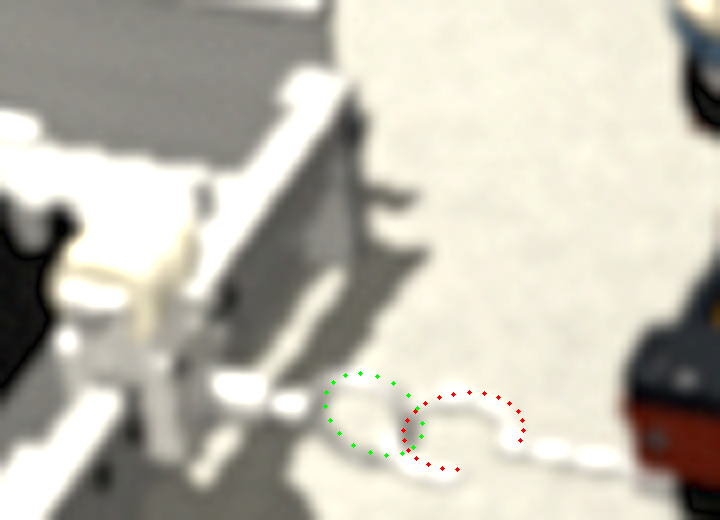

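View pics/s6r.png

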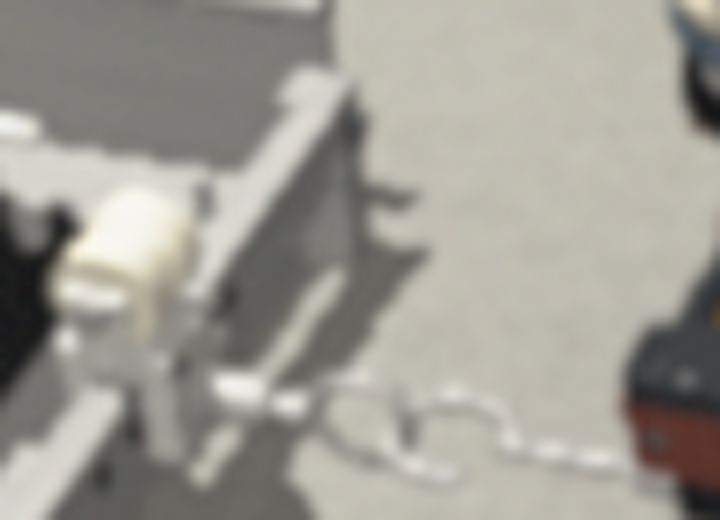

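Emit:
carry_out(
  rows=[
    [[0.001,0,0],[0,0,0],1],
    [[0.001,0,0],[0,0,0],1],
    [[0,0,0],[0,0,0],1],
  ],
)

```text
t: 9.25
ee_pos: [438.0, 111.8, 50.9]
orientation: [0.248, 3.129, 0.001]
ft_force: [6.3, -1.3, -4.2]
width: 23.7
```

Emit:
carry_out(
  rows=[
    [[0,0,0],[0,0,0],1],
  ],
)

```text
t: 9.33
ee_pos: [438.0, 111.7, 51.0]
orientation: [0.248, 3.129, 0.001]
ft_force: [7.1, -1.4, -3.9]
width: 24.1
```

Emit:
carry_out(
  rows=[
    [[0.001,0,0],[0,0,0],1],
    [[0,0,0],[0,0,0],1],
    [[0,-0.003,0],[0,0,0],1],
    [[0,-0.004,0],[0,0,0],1],
    [[0,-0.005,0],[0,0,0],1],
  ],
)

```text
t: 9.75
ee_pos: [435.6, 100.2, 51.0]
orientation: [0.246, 3.128, 0.002]
ft_force: [7.4, -0.6, -3.1]
width: 23.4
```

```bash
python3 - <<'E'
from mk import *
q,o,s=state(); print(q,yaw_of(o),s['t'],s['width'],s['ft_force'],s['moment'])
t=np.radians(170.97);u=np.array([np.cos(t),np.sin(t)]);w=np.array([u[1],-u[0]])
p=np.array([463.2,107.5])+27*u-12*w
print(p)
overlay('7',[*p,50.7],-9.03,dr=11,slide=-11)
E
```

```text
[435.62291302 100.22272125  51.04990847] 170.99755078632703 9.75 23.422024707794833 [ 7.35207069 -0.62829649 -3.14850191] [ 0.11164834 -0.94786279  0.2062425 ]
[434.65121085  99.88641754]
C ring x,y -33.1 -1.2
bight ring x,y -13.1 -1.0
tip ring x,y -41.8 16.7
```

View pics/mscene7.png

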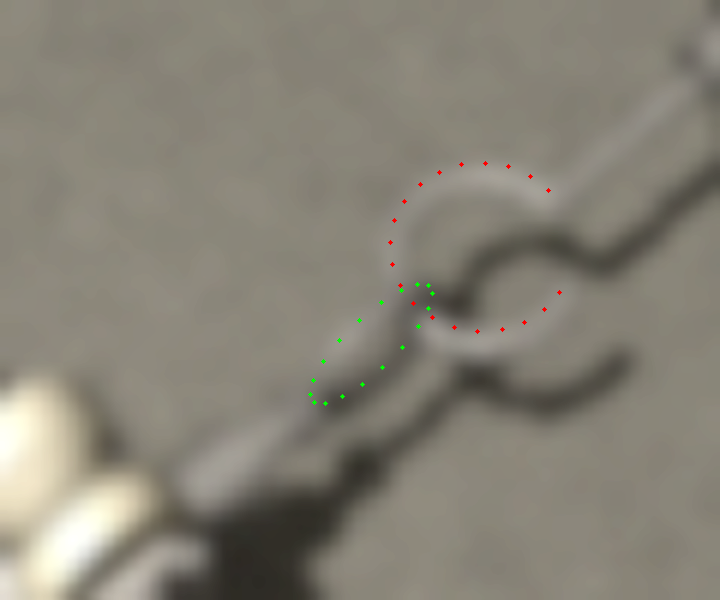

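Emit:
carry_out(
  rows=[
    [[0,-0.006,0],[0,0,0],1],
    [[0,-0.006,0],[0,0,0],1],
    [[0,-0.006,0],[0,0,0],1],
    [[0,-0.006,0],[0,0,0],1],
    [[0,-0.006,0],[0,0,0],1],
    [[0,-0.005,0],[0,0,0],1],
    [[0,-0.003,0],[0,0,0],1],
    [[0,0,0],[0,0,0],1],
    [[0,0,0],[0,0,0],1],
  ],
)

```text
t: 10.55
ee_pos: [429.6, 62.2, 51.1]
orientation: [0.248, 3.128, 0.001]
ft_force: [6.9, -1.8, -3.3]
width: 23.7
```

```bash
python3 - <<'E'
from mk import *
q,o,s=state(); print(q,yaw_of(o),s['t'],s['width'],s['ft_force'],s['moment'])
t=np.radians(170.97);u=np.array([np.cos(t),np.sin(t)]);w=np.array([u[1],-u[0]])
p=np.array([463.2,107.5])+27*u-50*w
print(p)
overlay('8',[*p,50.7],-9.03,dr=11,slide=-48.5,box=(205,265,205,255))
cv2.imwrite('pics/wrist8.png',imaging.get_image('wrist')[:,:,::-1])
cv2.imwrite('pics/side8.png',imaging.get_image('side')[:,:,::-1])
# roller pixel masks before / now
for n,f in(('scene','scene2'),('side','side2')):
  for g in(f,n+'8'):
    im=cv2.imread(f'pics/{g}.png').astype(int); b,gg,r=im[...,0],im[...,1],im[...,2]
    m=((r>170)&(r-b>18)).astype(np.uint8)
    k,l,st,c=cv2.connectedComponentsWithStats(m)
    print(g,[(st[i,4],c[i].round(2)) for i in range(1,k) if st[i,4]>60])
E
```

```text
[429.60116338  62.23440341  51.09538908] 170.91692227811765 10.55 23.74270469689087 [ 6.85973547 -1.84699089 -3.33566413] [-0.30145533 -0.95157175 -0.13701079]
[428.6870502   62.35737828]
C ring x,y -32.7 -1.7
bight ring x,y -12.7 -1.5
tip ring x,y -41.4 16.2
scene2 [(np.int32(74), array([177.69,   1.99])), (np.int32(354), array([265.16,  34.64])), (np.int32(192), array([185.24,  15.7 ])), (np.int32(244), array([263.85,  59.27])), (np.int32(1870), array([285.44,  86.82])), (np.int32(330), array([315.04,  82.12])), (np.int32(409), array([324.17, 123.58])), (np.int32(191), array([129.26, 202.82]))]
scene8 [(np.int32(192), array([276.4 ,   6.77])), (np.int32(188), array([185.15,  15.65])), (np.int32(136), array([332.99,  79.27])), (np.int32(110), array([318.09, 115.01])), (np.int32(874), array([295.59, 130.32])), (np.int32(189), array([129.24, 202.83]))]
side2 [(np.int32(8187), array([161.85,  52.23])), (np.int32(199), array([502.32,  11.31])), (np.int32(1464), array([339.34,  60.45])), (np.int32(409), array([260.74,  86.46])), (np.int32(90), array([303.98,  91.64])), (np.int32(383), ar
[... 338 characters left out ...]
[219.4 , 318.29])), (np.int32(122), array([  2.96, 338.57]))]
side8 [(np.int32(374), array([286.26,  17.83])), (np.int32(200), array([502.26,  11.28])), (np.int32(3473), array([180.67,  28.18])), (np.int32(7312), array([180.68,  71.75])), (np.int32(1312), array([342.29,  61.16])), (np.int32(543), array([497.46, 100.57])), (np.int32(62), array([304.81,  94.08])), (np.int32(134), array([499.2 , 125.49])), (np.int32(414), array([187.07, 148.99])), (np.int32(241), array([500.14, 185.66])), (np.int32(110), array([173.47, 185.97])), (np.int32(268), array([381.41, 211.65])), (np.int32(156), array([226.29, 284.82])), (np.int32(100), array([218.65, 316.86])), (np.int32(126), array([  3.12, 338.35]))]
```

View pics/mscene8.png

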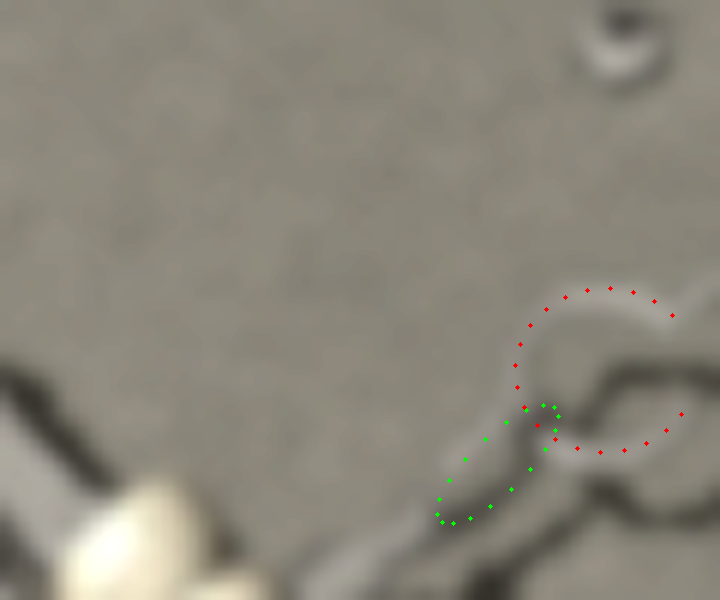

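View pics/side8.png

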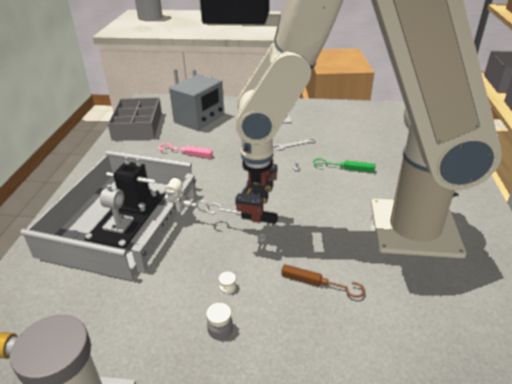

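View pics/wrist8.png

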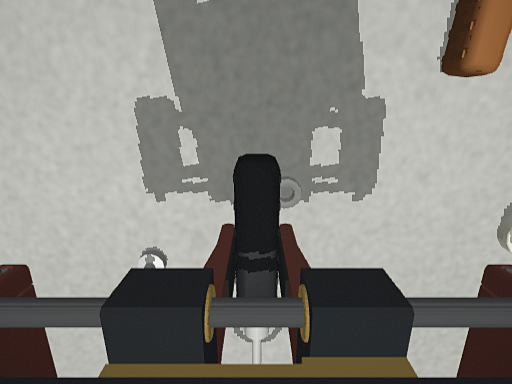

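```bash
python3 - <<'E'
from h import *
f=np.array([.1661,.9861]);c0=np.array([672,73.])
for s in(0,-46,-48,-49,-50,-51):
    X=[*(c0+s*f),112]; print(s,proj('side',X).round(2),proj('scene',X).round(2))
for n,box in(('scene',(205,250,240,285)),('side',(150,200,170,215))):
  for g in('2','8'):
    im=cv2.imread(f'pics/{n}{g}.png').astype(int)
    b,gg,r=im[...,0],im[...,1],im[...,2]
    for thr in (150,170):
        m=((r>thr)&(r-b>14)).astype(np.uint8); M=np.zeros_like(m);x0,x1,y0,y1=box;M[y0:y1,x0:x1]=m[y0:y1,x0:x1]
        k,l,st,c=cv2.connectedComponentsWithStats(M); print(n,g,thr,[(st[i,4],c[i].round(2)) for i in range(1,k) if st[i,4]>20])
E
```

```text
0 [166.57 196.14] [232.69 268.51]
-46 [173.8  186.39] [220.66 255.05]
-48 [174.11 185.97] [220.15 254.48]
-49 [174.26 185.77] [219.89 254.19]
-50 [174.41 185.56] [219.64 253.91]
-51 [174.56 185.36] [219.38 253.62]
scene 2 150 [(np.int32(136), array([230.21, 268.81]))]
scene 2 170 [(np.int32(82), array([228.93, 268.38]))]
scene 8 150 [(np.int32(132), array([217.23, 253.87]))]
scene 8 170 [(np.int32(90), array([216.84, 253.89]))]
side 2 150 [(np.int32(153), array([166.29, 197.86]))]
side 2 170 [(np.int32(125), array([165.69, 197.09]))]
side 8 150 [(np.int32(165), array([173.72, 186.52]))]
side 8 170 [(np.int32(139), array([173.12, 185.92]))]
```

Emit:
carry_out(
  rows=[
    [[-0.001,0,0],[0,0,0],1],
    [[-0.001,0,0],[0,0,0],1],
    [[-0.001,0,0],[0,0,0],1],
    [[-0.001,0,0],[0,0,0],1],
    [[-0.001,0,0],[0,0,0],1],
    [[-0.001,0,0],[0,0,0],1],
    [[0,0,0],[0,0,0],1],
  ],
)

```text
t: 11.28
ee_pos: [435.1, 61.4, 51.0]
orientation: [0.248, 3.129, 0.001]
ft_force: [4.9, -1.1, -2.6]
width: 23.7
```

Emit:
carry_out(
  rows=[
    [[0,0,0],[0,0,0],1],
  ],
)

```text
t: 11.37
ee_pos: [435.1, 61.4, 51.0]
orientation: [0.248, 3.129, 0.001]
ft_force: [5.3, -1.1, -1.6]
width: 24.1
```

Emit:
carry_out(
  rows=[
    [[-0.002,0,0],[0,0,0],1],
    [[-0.002,0,0],[0,0,0],1],
    [[-0.002,0,0],[0,0,0],1],
    [[-0.002,0,0],[0,0,0],1],
    [[0,0,0],[0,0,0],1],
  ],
)

```text
t: 11.78
ee_pos: [440.7, 60.1, 50.4]
orientation: [-0.247, -3.13, 0.0]
ft_force: [0.5, 0.2, -0.9]
width: 23.9
```

Emit:
carry_out(
  rows=[
    [[-0.004,0,0],[0,0,0],1],
    [[-0.004,0,0],[0,0,0],1],
    [[-0.004,0,0],[0,0,0],1],
    [[0,0,0],[0,0,0],1],
    [[0,0,0],[0,0,0],1],
  ],
)

```text
t: 12.2
ee_pos: [453.5, 58.2, 50.6]
orientation: [-0.248, -3.132, -0.0]
ft_force: [0.3, 0.3, -0.6]
width: 24.3
```

```bash
python3 - <<'E'
from mk import *
q,o,s=state(); print(q,yaw_of(o),s['t'],s['width'],s['ft_force'],s['moment'])
t=np.radians(170.97);u=np.array([np.cos(t),np.sin(t)]);w=np.array([u[1],-u[0]])
p=np.array([463.2,107.5])+(28-26)*u-50*w
print(p)
overlay('9',[*p,50.7],-9.03,dr=0,slide=-50,box=(205,265,215,265))
cv2.imwrite('pics/side9.png',imaging.get_image('side')[:,:,::-1])
v=cv2.imread('pics/side9.png'); cv2.imwrite('pics/s9r.png',cv2.resize(v[155:230,110:230],None,fx=6,fy=6,interpolation=cv2.INTER_CUBIC))
E
```

```text
[453.54218581  58.18240876  50.62643301] 170.9476649369901 12.2 24.346838309239057 [ 0.34507426  0.30945873 -0.6060242 ] [ 0.11253075 -0.14505447 -0.0325735 ]
[453.37720761  58.43358838]
C ring x,y -18.7 0.1
bight ring x,y 1.3 0.2
tip ring x,y -27.4 18.0
```

View pics/mscene9.png

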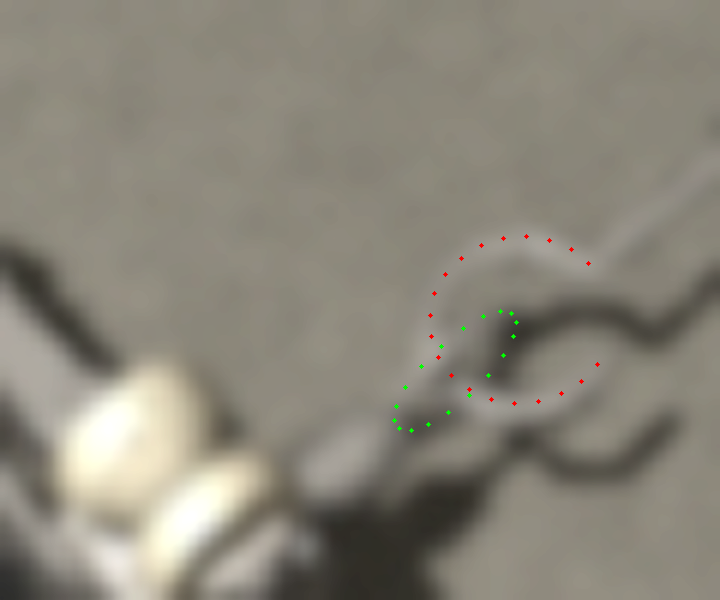

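View pics/s9r.png

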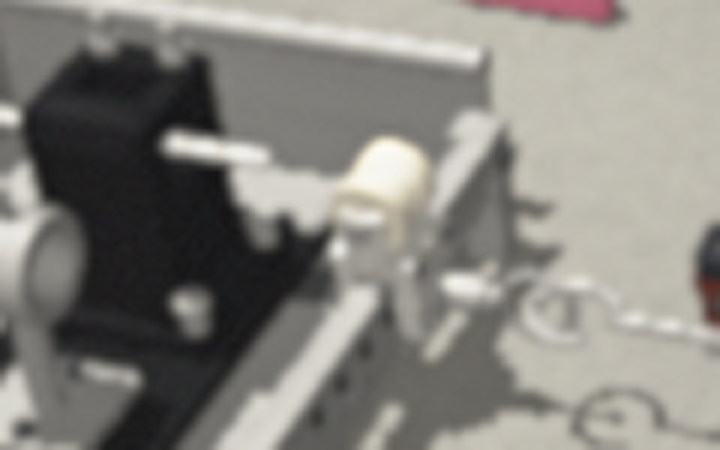

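Emit:
carry_out(
  rows=[
    [[-0.0016,0.0125,0],[0,0,0.1],1],
    [[-0.0006,0.0125,0],[0,0,0.1],1],
    [[-0.0006,0.0125,0],[0,0,0.1],1],
    [[-0.0006,0.0125,0],[0,0,0.1],1],
    [[-0.0006,0.0125,0],[0,0,0.1],1],
  ],
)

```text
t: 12.72
ee_pos: [478.4, 115.5, 50.6]
orientation: [-1.022, -2.97, 0.001]
ft_force: [0.8, 0.5, 0.2]
width: 23.9
```

Emit:
carry_out(
  rows=[
    [[-0.0006,0.0125,0],[0,0,0.1],1],
    [[-0.0006,0.0125,0],[0,0,0.1],1],
    [[-0.0006,0.0125,0],[0,0,0.1],1],
    [[-0.0006,0.0125,0],[0,0,0.1],1],
    [[-0.0006,0.0125,0],[0,0,0.1],1],
    [[0,0,0],[0,0,0],1],
  ],
)

```text
t: 13.22
ee_pos: [529.6, 154.3, 50.9]
orientation: [1.722, 2.626, 0.003]
ft_force: [0.2, -0.4, -1.0]
width: 23.7
```

```bash
python3 - <<'E'
from mk import *
p=np.array([453.4,58.4]);y=170.97
for i in range(10):
    c,s=np.cos(np.radians(y)),np.sin(np.radians(y)); dx=-1.6 if i==0 else -.6; p=p+np.array([c*dx+s*12.5, s*dx-c*12.5]); y-=np.degrees(.1)
print('cmd',p,y)
q,o,s=state(); print(q,yaw_of(o),s['t'],s['width'],s['ft_force'])
overlay('10',[*p,50.7],y-180,dr=0,slide=-50,box=(205,265,215,265))
P,Y=plan([*p,50.7],y,[*(p-56*np.array([.1661,.9861])),50.7],y,8,1)
P,Y=plan(P,Y,[P[0],P[1],105],y,3,1)
P,Y=plan(P,Y,[445.4,-241.7,60],133.14,15,1)
P,Y=plan(P,Y,[445.4,-241.7,5],133.14,4,1)
E
```

```text
cmd [527.56766913 153.40256951] 113.6742204869176
[529.6266326  154.29788211  50.93517177] 113.49519286008034 13.2167 23.743278947451596 [ 0.15728087 -0.38914473 -0.98062341]
C ring x,y -17.7 0.6
bight ring x,y -6.7 -16.2
tip ring x,y -7.3 17.5
[[[-0.006,-0.004,0.0],[0,0,0.0],1],[[-0.006,-0.004,0.0],[0,0,0.0],1],[[-0.006,-0.004,0.0],[0,0,0.0],1],[[-0.005,-0.003,0.0],[0,0,0.0],1],[[-0.006,-0.004,0.0],[0,0,0.0],1],[[-0.006,-0.004,0.0],[0,0,0.0],1],[[-0.006,-0.004,0.0],[0,0,0.0],1],[[-0.006,-0.004,0.0],[0,0,0.0],1]]
end [518.   97.9  50.7] 113.67
[[[0.0,0.0,-0.018],[0,0,0.0],1],[[0.0,0.0,-0.018],[0,0,0.0],1],[[0.0,0.0,-0.018],[0,0,0.0],1]]
end [518.   97.9 104.7] 113.67
[[[-0.019,-0.014,0.003],[0,0,-0.02],1],[[-0.018,-0.013,0.003],[0,0,-0.03],1],[[-0.018,-0.015,0.003],[0,0,-0.02],1],[[-0.018,-0.015,0.003],[0,0,-0.02],1],[[-0.018,-0.015,0.003],[0,0,-0.02],1],[[-0.017,-0.015,0.003],[0,0,-0.03],1],[[-0.017,-0.016,0.003],[0,0,-0.02],1],[[-0.016,-0.017,0.003],[0,0,-0.02],1],[[-0.016,-0.016,0.003],[0,0,-0.02],1],[[-0.016,-0.017,0.003],[0,0,-0.03],1],[[-0.015,-0.018,0.003],[0,0,-0.02],1],[[-0.015,-0.018,0.003],[0,0,-0.02],1]]
[[[-0.014,-0.018,0.003],[0,0,-0.02],1],[[-0.015,-0.018,0.003],[0,0,-0.03],1],[[-0.013,-0.019,0.003],[0,0,-0.02],1]]
end [ 445.1 -241.8   59.7] 133.15
[[[0.0,0.0,0.014],[0,0,0.0],1],[[0.0,0.0,0.013],[0,0,0.0],1],[[0.0,0.0,0.014],[0,0,0.0],1],[[0.0,0.0,0.014],[0,0,0.0],1]]
end [ 445.1 -241.8    4.7] 133.15
```

View pics/mscene10.png

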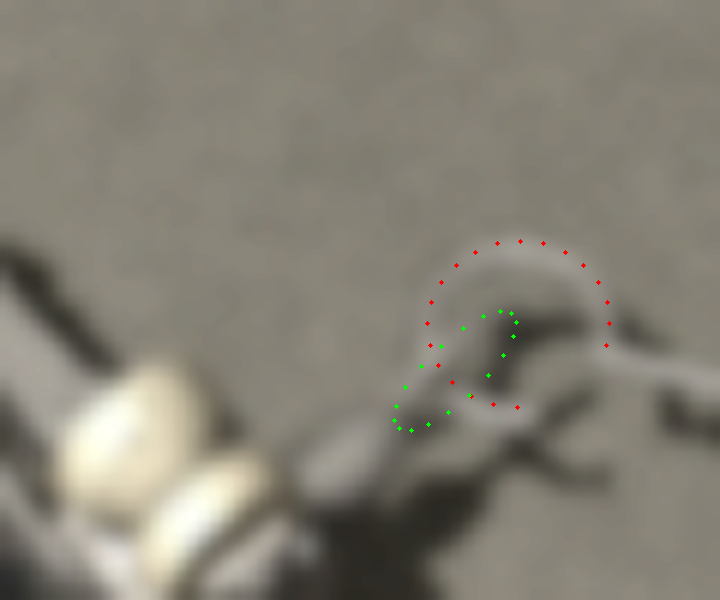

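Emit:
carry_out(
  rows=[
    [[-0.006,-0.004,0],[0,0,0],1],
    [[-0.006,-0.004,0],[0,0,0],1],
    [[-0.006,-0.004,0],[0,0,0],1],
    [[-0.005,-0.003,0],[0,0,0],1],
  ],
)

```text
t: 13.6
ee_pos: [521.9, 124.7, 50.6]
orientation: [-1.718, -2.629, 0.001]
ft_force: [1.0, -0.3, -0.8]
width: 23.9
```

Emit:
carry_out(
  rows=[
    [[-0.006,-0.004,0],[0,0,0],1],
    [[-0.006,-0.004,0],[0,0,0],1],
    [[-0.006,-0.004,0],[0,0,0],1],
    [[-0.006,-0.004,0],[0,0,0],1],
    [[0,0,0],[0,0,0],1],
  ],
)

```text
t: 14.02
ee_pos: [517.5, 96.4, 50.6]
orientation: [-1.72, -2.629, 0.001]
ft_force: [-0.9, 0.1, -0.2]
width: 23.9
```

```bash
python3 - <<'E'
from mk import *
q,o,s=state(); print(q,yaw_of(o),s['t'],s['width'],s['ft_force'])
overlay('11',[518,97.9,50.7],-66.33,dr=0,slide=-50,box=(205,265,215,265))
E
```

```text
[517.51709345  96.36185428  50.62335379] 113.60656400435371 14.0167 23.856548058073322 [-0.8603783   0.08963703 -0.1955884 ]
C ring x,y -17.9 -55.8
bight ring x,y -7.0 -72.5
tip ring x,y -7.5 -38.8
```

View pics/mscene11.png

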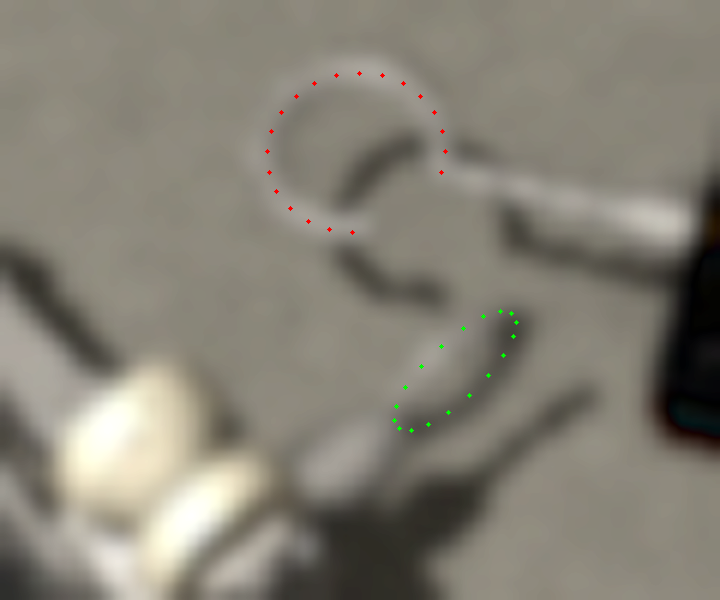

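Hook is out, and the ring sits exactly at the −50 mm home position. Next I'll raise the hook and carry it to the free spot where it lay.

Emit:
carry_out(
  rows=[
    [[0,0,-0.018],[0,0,0],1],
    [[0,0,-0.018],[0,0,0],1],
    [[0,0,-0.018],[0,0,0],1],
  ],
)

```text
t: 14.32
ee_pos: [517.7, 97.9, 105.0]
orientation: [-1.718, -2.629, 0.001]
ft_force: [0.2, 0.1, -0.4]
width: 23.8
```

Emit:
carry_out(
  rows=[
    [[-0.019,-0.014,0.003],[0,0,-0.02],1],
    [[-0.018,-0.013,0.003],[0,0,-0.03],1],
    [[-0.018,-0.015,0.003],[0,0,-0.02],1],
    [[-0.018,-0.015,0.003],[0,0,-0.02],1],
    [[-0.018,-0.015,0.003],[0,0,-0.02],1],
    [[-0.017,-0.015,0.003],[0,0,-0.03],1],
    [[-0.017,-0.016,0.003],[0,0,-0.02],1],
    [[-0.016,-0.017,0.003],[0,0,-0.02],1],
    [[-0.016,-0.016,0.003],[0,0,-0.02],1],
    [[-0.016,-0.017,0.003],[0,0,-0.03],1],
    [[-0.015,-0.018,0.003],[0,0,-0.02],1],
    [[-0.015,-0.018,0.003],[0,0,-0.02],1],
  ],
)

```text
t: 15.32
ee_pos: [459.5, -175.3, 68.6]
orientation: [1.347, 2.838, 0.0]
ft_force: [0.3, 0.7, -0.8]
width: 23.5
```

Emit:
carry_out(
  rows=[
    [[-0.014,-0.018,0.003],[0,0,-0.02],1],
    [[-0.015,-0.018,0.003],[0,0,-0.03],1],
    [[-0.013,-0.019,0.003],[0,0,-0.02],1],
    [[0,0,0.014],[0,0,0],1],
    [[0,0,0.013],[0,0,0],1],
    [[0,0,0.01],[0,0,0],1],
    [[0,0,0.008],[0,0,0],1],
    [[0,0,0.005],[0,0,0],1],
    [[0,0,0.004],[0,0,0],1],
    [[0,0,0],[0,0,0],1],
    [[0,0,0],[0,0,0],1],
  ],
)

```text
t: 16.23
ee_pos: [445.3, -241.9, 5.8]
orientation: [1.248, 2.883, -0.0]
ft_force: [-0.2, 0.8, -1.5]
width: 23.9
```

Emit:
carry_out(
  rows=[
    [[0,0,0.001],[0,0,0],1],
    [[0,0,0],[0,0,0],1],
    [[0,0,0],[0,0,0],0.8],
    [[0,0,0],[0,0,0],0.6],
    [[0,0,0],[0,0,0],0.4],
    [[0,0,0],[0,0,0],0.2],
    [[0,0,0],[0,0,0],0.2],
    [[0,0,0],[0,0,0],0.2],
    [[0,0,0],[0,0,0],0.2],
    [[0,0,0],[0,0,0],0.2],
  ],
)

```text
t: 17.07
ee_pos: [445.0, -242.0, 4.7]
orientation: [1.249, 2.883, 0.0]
ft_force: [-0.1, -0.7, -0.7]
width: 67.0
```

Emit:
carry_out(
  rows=[
    [[0,0,-0.01],[0,0,0],0.2],
    [[0,0,-0.02],[0,0,0],0.2],
    [[0,0,-0.03],[0,0,0],0.2],
    [[0,0,-0.035],[0,0,0],0.2],
    [[0,0,-0.035],[0,0,0],0.2],
    [[0,0,-0.035],[0,0,0],0.2],
    [[0,0,0],[0,0,0],0.2],
    [[0,0,0],[0,0,0],0.2],
  ],
)

```text
t: 17.73
ee_pos: [446.2, -242.7, 172.4]
orientation: [1.247, 2.878, -0.001]
ft_force: [0.6, 0.1, -0.7]
width: 70.1
```

```bash
python3 - <<'E'
from h import *
p,o,s=state(); print(p,yaw_of(o),s['t'],s['width'],s['ft_force'])
np.savez('w12.npz',p=p,o=o)
for n in('wrist','side','scene'): cv2.imwrite(f'pics/{n}12.png',imaging.get_image(n)[:,:,::-1])
v=cv2.imread('pics/side12.png');c=cv2.imread('pics/scene12.png')
cv2.imwrite('pics/f12.png',cv2.hconcat([cv2.resize(v[150:230,120:210],None,fx=4,fy=4,interpolation=cv2.INTER_CUBIC),cv2.resize(c[220:300,180:270],None,fx=4,fy=4,interpolation=cv2.INTER_CUBIC)]))
E
```

```text
[ 446.21826779 -242.70577884  172.38240488] 133.14482334844612 17.7333 70.05235711115971 [ 0.6082032   0.05544665 -0.73206277]
```

View pics/wrist12.png

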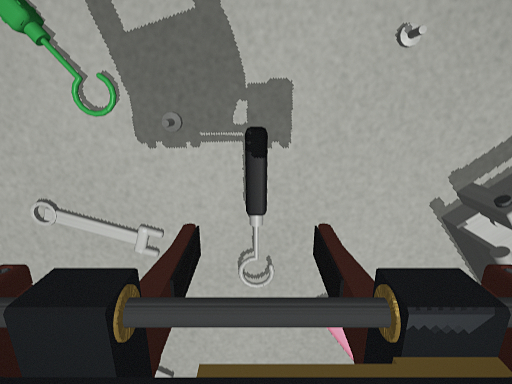

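View pics/scene12.png

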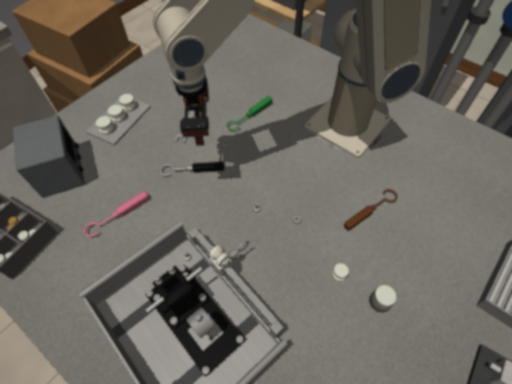

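View pics/f12.png

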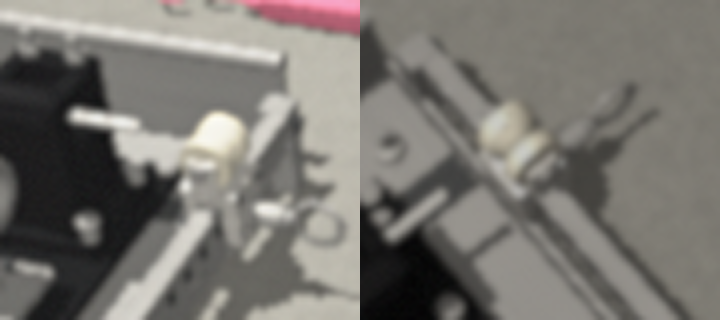

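```bash
python3 - <<'E'
from h import *
P,Y=plan([445.1,-241.8,169.7],133.15,[482,-4,165],113.2,10,0.2)
E
```

```text
[[[0.015,0.019,0.0],[0,0,0.03],0.2],[[0.015,0.018,0.001],[0,0,0.04],0.2],[[0.016,0.018,0.0],[0,0,0.03],0.2],[[0.017,0.018,0.001],[0,0,0.04],0.2],[[0.017,0.016,0.0],[0,0,0.03],0.2],[[0.018,0.017,0.001],[0,0,0.04],0.2],[[0.019,0.015,0.0],[0,0,0.03],0.2],[[0.018,0.015,0.001],[0,0,0.04],0.2],[[0.02,0.014,0.0],[0,0,0.03],0.2],[[0.02,0.014,0.001],[0,0,0.04],0.2]]
end [482.4  -3.7 164.7] 113.1
```

Emit:
carry_out(
  rows=[
    [[0.015,0.019,0],[0,0,0.03],0.2],
    [[0.015,0.018,0.001],[0,0,0.04],0.2],
    [[0.016,0.018,0],[0,0,0.03],0.2],
    [[0.017,0.018,0.001],[0,0,0.04],0.2],
    [[0.017,0.016,0],[0,0,0.03],0.2],
    [[0.018,0.017,0.001],[0,0,0.04],0.2],
    [[0.019,0.015,0],[0,0,0.03],0.2],
    [[0.018,0.015,0.001],[0,0,0.04],0.2],
    [[0.02,0.014,0],[0,0,0.03],0.2],
    [[0.02,0.014,0.001],[0,0,0.04],0.2],
    [[0,0,0],[0,0,0],0.2],
    [[0,0,0],[0,0,0],0.2],
  ],
)

```text
t: 18.88
ee_pos: [481.3, -3.1, 163.2]
orientation: [-1.726, -2.622, 0.003]
ft_force: [-0.4, -0.1, -0.3]
width: 70.4
```

```bash
python3 - <<'E'
from h import *
p,o,s=state(); print(p,yaw_of(o),s['t'])
np.savez('w13.npz',p=p,o=o)
a=imaging.get_image('wrist')[:,:,::-1]; cv2.imwrite('pics/wrist13.png',a)
cv2.imwrite('pics/w13c.png',cv2.resize(a[130:330,312:512],None,fx=3,fy=3,interpolation=cv2.INTER_CUBIC))
E
```

```text
[481.32899034  -3.07368196 163.24543821] 113.2690443616996 18.8833
```

View pics/w13c.png

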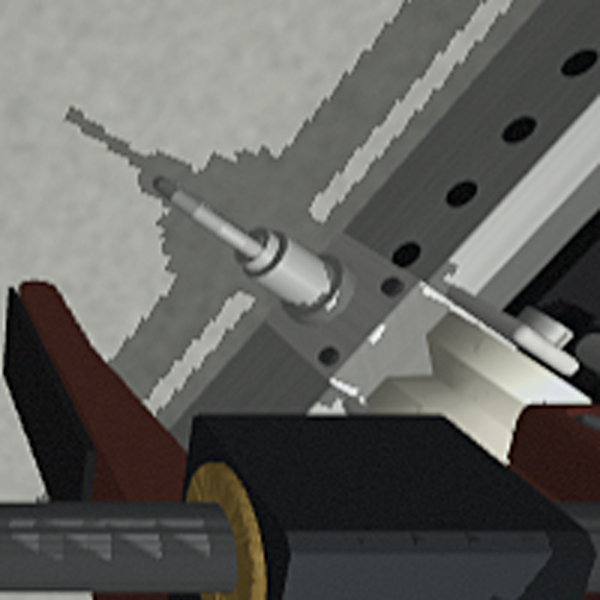

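```bash
python3 - <<'E'
from h import *
z=np.load('w13.npz'); P=(z['p'],z['o'])
c=lambda u,v:(312+u/3,130+v/3)
e=np.array([.9861,-.1661]);f=np.array([.1661,.9861])
H=[plane('wrist',c(*q),60,P)[:2] for q in((579,62),(519,129),(461,194),(407,254))]
F=plane('wrist',c(158,183),60,P)[:2]
print(H,F)
for h in H: print('hole rel front: e %.1f f %.1f'%((h-F)@e,(h-F)@f))
E
```

```text
[array([674.99325769, 123.93571967]), array([670.9208234 ,  99.25299933]), array([666.84626468,  74.21169112]), array([662.77602455,  49.9889056 ])] [575.86495178  38.93892208]
hole rel front: e 83.6 f 100.3
hole rel front: e 83.7 f 75.3
hole rel front: e 83.9 f 49.9
hole rel front: e 83.9 f 25.3
```

```bash
python3 -c "
from workcell import close_job
print(close_job())"
```

```text
the job is handed in; nothing more can be done
None
```

I moved the roller carriage to the rightmost hole, in line with the black gauge head, and handed the job in at about 19 s of the 61 s allowed. No verdict is reported.

**What I did:**
- I gripped the hook by its handle and passed its point through the ring. Then I turned it about 57° round the near wire until the point was on the robot's side.
- I drew the plunger about 11 mm (6–7 N measured) and slid the carriage 50 mm to the right. Easing off, I felt the spring carry the pin in until the load fell to zero.
- I turned the hook back out and laid it flat at its original place on the bench.

**Last checks:**
- **Position:** the wrist camera shows four free holes to the left of the carriage. The ring is 25.3, 49.9, 75.3 and 100.3 mm from them, so the pin is in the rightmost hole.
- **Plunger:** the ring front measures 83.8 mm from the bar face, against 84.3 mm when home at the start. That is within my measuring error.
- **Hook:** it lies in the open on the bench, well away from the tank, and looks flat as at the start. I judged this from the wrist picture and did not measure its tilt.
- **Other items:** none looked moved in the last scene and wrist pictures, and the gripper hung clear.

**Checks that disagreed:**
- **Gauge line:** my camera fix of the gauge's tube put it 1–4 mm to one side of the carriage's line. I put that down to the coarse camera view and relied on the hole count instead.
- **Downward force:** the force reading showed an unexplained 3–4 N downward while pulling. It went away on release.

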